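# Clock a taper-thread coupler elbow and turn the air on

## Robot

A 6-joint arm with a two-finger parallel gripper is mounted at the origin on the work surface. World frame = base frame: x ahead of the robot, y to its left, z up, the work surface at z = 0. Lengths are in m, angles in rad, forces in N, time in s.
With the tool pointing down it reaches from about 0.25 to 0.725 m from the base axis. Payload 4 kg.
Tool frame: the origin (TCP) lies at the very end of the fingers, on their centre line; the grasp point (between the pads) lies 19 mm behind it; x points along the fingers, z is the direction in which the jaws open and shut, and the axes are right-handed (so a half turn about x gives the same grasp; the last joint's range is limited). The gripper opens to 85 mm and grips with 20 to 120 N. Pads are 22 mm wide; open, the fingers measure 114 mm over their backs; the gripper's body (76 mm by 85 mm) begins 54 mm behind the grasp point. The pads swing forward as they close: fully open they stand 13 mm farther back than shut.
Start: joints at [-1.251, 0.241, 0.005, 1.335, 0, 1.571], TCP at [0.157, -0.475, 0.231] pointing down, gripper open.
Joint ranges: [-2.72, 2.72], [-1.05, 1.87], [-1.09, 1.28], [-1.99, 2.15], [-1.42, 1.44], [-3.14, 3.14]. Speed limits (rad/s): [2.79, 2.79, 3.14, 3.14, 3.14, 3.14].

## Interface

Orientations are given as a unit quaternion [x, y, z, w].
In Python, from workcell import bot gives the robot as it stands.
- The arm moves only by the tool apply_moves, never from a script. Its argument "targets" is one flat list of numbers, 7 for each row, row after row: the shift along the tool's x, y, z in units of 25 cm (1.0 is 25 cm), then the turn, a rotation vector about the tool's x, y, z in units of 0.5 rad (1.0 is 0.5 rad), then the opening, from 0 (shut) to 1 (fully open). In form: [tx, ty, tz, wx, wy, wz, claw, tx, ty, tz, wx, wy, wz, claw, ...]. A call has 1 to 12 rows; each row is the pose to reach, as a shift and turn from the pose commanded when the call began, along the tool's axes at that moment; what a row does not reach only later rows make up. A row lasts 1/12 s, in which the tool goes at most 41.7 mm and 7.16 degrees, less where a joint would pass 70% of its speed; a pose out of reach is approached as far as the arm can. A call with a number of a shift or a turn outside -1 to 1 is refused whole. A call with a gripper value outside its range is refused whole. The fingers move at their own pace and stop on an object; the grip force is fixed at half the most. Time passes only in rows, so rows that repeat a pose let the fingers close. It gives the time, the measured TCP pose, the force and the opening at its end, in the units of the state.
- bot.get_obs(): the state, without advancing time (a new reading comes with each control period).
- bot.camera(name): name is "side" or "top"; returns (picture, depth): 480x640x3 uint8, red, green, blue; 480x640 float32, m along the optical axis (not along the pixel's ray), 0 where there is no reading.
- bot.camera_params(name): a dict with "fx", "fy", "cx", "cy" (pixels), "T" (4x4, takes a point from camera to world coordinates). Camera axes: x right, y up, looking along -z (the intrinsics and any distortion apply to the point x, -y, -z); pixel columns grow to the right and rows downward; lengths in m; the calibration is good to about 2 mm. A picture is of the moment at which its call begins. camera_params takes no time and is no camera call.
- bot.job_done(): hands the job in, once; it reports no verdict.
The state is a dict: "clock": time; "joint_pos": joint angles; "joint_vel": joint speeds; "tau": joint torques, N m; "eef_pos": TCP position; "tool_rot": TCP orientation; "ft_force": force on the tool from outside, world axes, zero at the start; "ft_torque": the same for the moment, N m; "grip_width": finger opening in m.
Only numpy, scipy, OpenCV 4.12 (cv2) and the standard library are available. Lean on these libraries where they do the work, as an engineer would, in place of code of your own. Each camera call takes 0.05 s, during which the arm holds its last target.

## Task

The brass elbow with the quick coupler has only been started by hand in the top port of the air manifold. Screw it in clockwise until you feel its taper thread bite, then carry on clockwise, less than one more turn, and stop with the coupler pointing straight at the inlet plug of the red clamp unit; do not run past it, since backing off spoils the seal, and do not lean on the fitting. Then swing the ball valve's red lever clockwise to fully open, easing it onto its stop, let go, and leave the other things on the bench where they are.

Things in the scene. Friction and masses are not known exactly. Their poses are not given: they have to be found in the camera images.
- manifold: Aluminium air manifold bar 50 mm wide (x), 220 mm long (y -150 to +70), top 60 mm above the bench, on a bolted 110 x 250 mm foot plate. Origin on the bench under the bar; y runs along it towards the ball valve. Elbow in the top port at y -100; a fixed gauge (top 110 mm above the bench) at y +25; ball valve at y +105; then the supply pipe (top 50 mm above the bench) to y +222.
- elbow: Brass elbow: upright square block 26 x 26 mm, 58 mm tall, screwed by its taped stem into the manifold's top port. Origin at the centre of its underside, on the thread axis, about 65 mm above the bench; z up; x points along the steel quick coupler, 25 mm thick, axis 16 mm above the underside. Above the coupler 29 mm of the block is clear on all four sides: grip it there.
- elbow_top (a point): Centre of the elbow's top face, on the thread axis, 58 mm above its origin. Right-hand taper thread, 1.34 mm a turn, clockwise from above tightens: free (about 0.06 N m) until it bites, then 0.4 N m and, 0.9 rad further, 0.55 N m; it stays where it is left. The bite comes 0.7 to 1.05 turn after the start and can only be felt. Leaning sideways on it here with 25 N tilts it about 0.05 rad: keep it upright.
- coupler_mouth (a point): Centre of the coupler's mouth, 70 mm from the thread axis. It belongs where it first points at the plug after the bite, 0.7 to 1.8 rad past the bite. It may also pass the plug once before the bite: not yet tight there.
- plug_tip (a point): tip of the steel inlet plug (15 mm thick, 83 mm above the bench) on the red clamp unit, 0.19 to 0.27 m from the elbow's axis; the coupler must point at it
- clamp_unit: fixed red steel box 100 x 80 mm, 125 mm tall with its black top and filler, on a 130 x 100 mm foot; origin under its centre; the plug sticks out of its +y face, the tip 76 mm from the origin
- lever (a joint): angle of the ball valve's lever (rad): 0 shut, across the pipe, pointing along the manifold's -x; 1.571 fully open against its stop, along the pipe, pointing along the manifold's +y. Grows clockwise seen from above. Stiff: it needs about 2.5 N at the grip and stays where it is left.
- lever_grip (a point): middle of the lever's red grip, 75 mm from its pivot; the grip is 55 mm long (from 44 to 100 mm from the pivot), 16 mm wide and 14 mm high, centred 86 mm above the bench
- lever_pivot (a point): point on the lever's pivot axis, 86 mm above the bench; the pivot is fixed on the manifold and its nut tops at 86 mm
- spray_can: yellow spray can, 66 mm wide, 200 mm tall: a bystander, to be left alone; origin under it, on the bench
- paste_can: paste tin with a brush in it, 80 mm wide, brush up to 156 mm: a bystander, to be left alone; origin under it, on the bench
- tape_roll: white roll of thread tape, 52 mm wide, 14 mm tall, lying flat: a bystander, to be left alone; origin under it, on the bench
- spanner: spanner 170 mm long, lying flat: a bystander, to be left alone; origin under it, on the bench
- steel_bowl: steel bowl, 110 mm wide, 60 mm tall: a bystander, to be left alone; origin under it, on the bench
- spare_coupler: spare straight coupler, 60 x 25 mm, lying on the bench: a bystander, to be left alone; origin under it, on the bench
- weight_strip: strip of five stick-on balance weights, 80 x 19 x 6 mm, flat on the bench: a bystander, to be left alone; origin under it, on the bench
There are look-alikes about, which are no part of the job. Of the things that look like the clamp_unit, the smaller one is meant.

How it is judged:
On the way, in this order (a step that is already met when the one before it is completed fails the run):
1. the coupler points at the inlet plug, at its first pass after the thread has bitten (z of elbow in the frame of manifold between 0.0635 and 0.0647 m and y of plug_tip in the frame of elbow between -0.025 and 0.025 m and x of plug_tip in the frame of elbow above 0 m), for 0.3 s.
2. the lever is fully open (value of joint lever above 1.48 rad), for 0.2 s.
At the end, for the whole second after the job is handed in: The elbow is at its first pass after the bite and at rest, the coupler's axis passes within 25 mm of the tip of the inlet plug, in front of its mouth, and the lever is within 0.09 rad of fully open (1.571 rad) (all of step 1 and value of joint lever above 1.48 rad and angular speed of elbow below 0.05 rad/s); the robot touches nothing.
It fails at once if the bitten elbow is turned past the plug (axis more than 45 mm beyond the plug's tip) (z of elbow in the frame of manifold below 0.0647 m and y of plug_tip in the frame of elbow above 0.045 m and x of plug_tip in the frame of elbow above 0 m).
It fails at once if the air is opened before the elbow is screwed home (value of joint lever above 0.3 rad and not (z of elbow in the frame of manifold below 0.0647 m)).
It fails at once if the lever is pushed with more than 30 N (contact force between the fingers and lever above 30 N).
It fails at once if the fitting is leaned on so that it tilts in its thread by more than 0.05 rad (about 25 N to one side) (angle between elbow's own z axis and vertical above 0.05 rad).
It fails at once if a bystander on the bench is knocked (moved more than 30 mm) (distance of any of spray_can, paste_can, tape_roll, spanner, steel_bowl, spare_coupler, weight_strip from where it was at the start of the episode above 0.03 m).
It also fails if it takes over 72 s, if anything falls off the work surface, if the arm or the gripper's body presses on something with over 40 N, if the wrist force passes 120 N, or if a joint passes its speed limit or range.

## Working session

There is one attempt and no reset: what is moved stays moved. The work goes in short steps, Python scripts to look and compute and a tool call to move; the robot and the scene stay as the last step left them, time stands still between calls to the robot, and variables do not carry over. Pictures are saved under pics/ and viewed, and the job is handed in when it is done.

Besides the shell and the picture viewer there is one more tool, called after "Request:" by a JSON object that holds its "op" and its "data", one argument or row to a line. apply_moves: Moves the arm, as the interface text tells. Its arguments: {"type":"object","properties":{"targets":{"type":"array"}},"required":["targets"]}

```bash
mkdir -p pics; ls
python3 - <<'E'
from workcell import bot
import cv2, numpy as np
o=bot.get_obs(); print(o)
for n in("top","side"):
    p,d=bot.camera(n); cv2.imwrite(f"pics/{n}0.png",p[:,:,::-1]); np.savez(f"{n}0.npz",p=p,d=d)
    print(bot.camera_params(n))
E
```

```text
pics
{'clock': 0.0, 'joint_pos': array([-1.25100695e+00,  2.41384409e-01,  3.69875158e-03,  1.33520018e+00,
        1.54129871e-05,  1.57078020e+00]), 'joint_vel': array([ 0.00091152,  0.00021543, -0.00038038,  0.00197076,  0.00108024,
        0.00104164]), 'tau': array([ 2.08906953e-03, -3.72318900e+01,  2.52407509e+01,  1.72533671e-02,
       -1.44555804e-05,  9.09038818e-06]), 'eef_pos': array([ 0.15698508, -0.47403735,  0.23041751]), 'tool_rot': array([ 0.41444703,  0.57382786, -0.4135731 ,  0.57263648]), 'ft_force': array([ 0.01919934,  0.14023936, -0.19938082]), 'ft_torque': array([-0.01092334, -0.03608632,  0.0307195 ]), 'grip_width': 0.085644970570144}
{'fx': 596.6859656061231, 'fy': 596.6859656061231, 'cx': 306.586906428462, 'cy': 238.8779062042591, 'T': array([[-0.01594088,  0.99643864, -0.08280052,  0.36621434],
       [-0.9998546 , -0.0163873 , -0.00471458, -0.02778886],
       [-0.00605466,  0.08271333,  0.99655499,  1.33215278],
       [ 0.        ,  0.        ,  0.        ,  1.        ]])}
{'fx': 447.15891338937166, 'fy': 447.15891338937166, 'cx': 321.1392410756694, 'cy': 237.72744111936282, 'T': array([[-0.87536644,  0.3268862 , -0.3562008 ,  0.07064005],
       [-0.48340338, -0.60307888,  0.63452112,  0.66442757],
       [-0.00740098,  0.72762716,  0.6859329 ,  0.82601919],
       [ 0.        ,  0.        ,  0.        ,  1.        ]])}
```

View pics/top0.png

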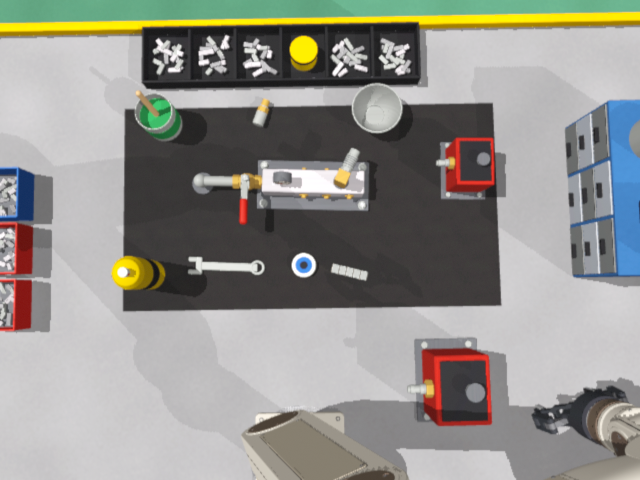

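View pics/side0.png

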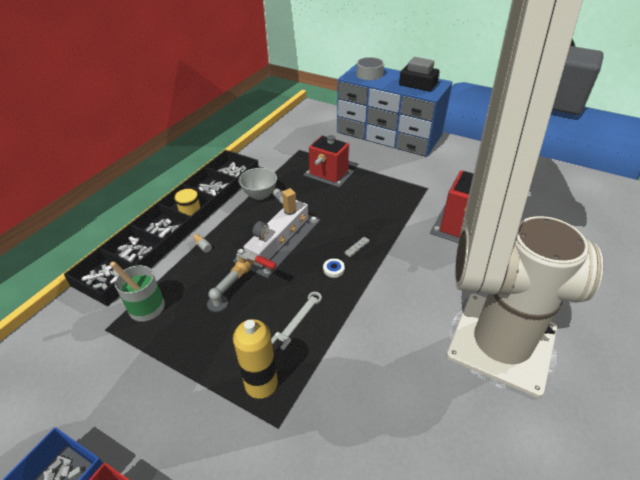

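The top view shows two red clamp boxes, at about (470,165) and (457,387). The elbow block is at (343,178) with its coupler towards (352,155). The lever's pivot is near (245,182) and its red grip near (243,210). Next I'll measure these.

```bash
cat > h.py <<'E'
import numpy as np, cv2
from workcell import bot
def world(n,d):
    P=bot.camera_params(n); v,u=np.mgrid[0:480,0:640]
    X=np.stack([(u-P['cx'])/P['fx']*d,-(v-P['cy'])/P['fy']*d,-d,np.ones_like(d)],-1)
    return (X@P['T'].T)[...,:3]
def proj(n,p):
    P=bot.camera_params(n); q=np.linalg.inv(P['T'])@np.r_[p,1]; d=-q[2]
    return P['cx']+P['fx']*q[0]/d, P['cy']-P['fy']*q[1]/d
E
python3 - <<'E'
from h import *
z=np.load("top0.npz"); p,d=z['p'],z['d']; W=world("top",d)
hsv=cv2.cvtColor(p,cv2.COLOR_RGB2HSV)
def box(name,u0,u1,v0,v1,z0,z1,m=None):
    S=W[v0:v1,u0:u1]; k=(S[...,2]>z0)&(S[...,2]<z1)
    if m is not None:k&=m[v0:v1,u0:u1]
    q=S[k]; r=cv2.minAreaRect((q[:,:2]*1000).astype(np.float32))
    print(name,len(q),q.mean(0).round(4),q.min(0).round(3),q.max(0).round(3),[np.round(x,1) for x in r])
red=((hsv[...,0]<8)|(hsv[...,0]>172))&(hsv[...,1]>150)
for z0,z1 in((.05,.14),(.1,.14)):
  box('A',430,510,125,210,z0,z1); box('B',400,500,330,435,z0,z1)
box('Aplug',430,450,140,180,.06,.1)
box('Atop',430,510,125,210,.112,.14)
box('elbtop',325,375,140,200,.108,.14)
box('coup',325,375,140,200,.07,.1)
box('barmani',262,368,150,210,.055,.065)
box('lever',230,260,195,230,.07,.11,red)
print(W[205:215,243,:].round(3))
b=cv2.resize(p[120:240,180:520],None,fx=2.35,fy=2.35,interpolation=cv2.INTER_CUBIC);cv2.imwrite('pics/crop0.png',b[:,:,::-1])
b=cv2.resize(p[135:215,320:400],None,fx=7,fy=7,interpolation=cv2.INTER_CUBIC);cv2.imwrite('pics/crop1.png',b[:,:,::-1])
E
```

```text
A 2320 [ 0.6224 -0.3655  0.1029] [ 0.576 -0.416  0.05 ] [ 0.678 -0.298  0.131] [array([ 627.4, -356.1]), array([116.5, 102. ]), np.float64(87.6)]
B 1108 [ 0.1817 -0.2784  0.1089] [ 0.095 -0.378  0.05 ] [ 0.234 -0.218  0.14 ] [array([ 164.3, -297.8]), array([137.8, 159.8]), np.float64(0.7)]
A 1819 [ 0.6253 -0.3719  0.1093] [ 0.576 -0.415  0.1  ] [ 0.678 -0.327  0.131] [array([ 626.7, -370.1]), array([ 87.1, 101.5]), np.float64(87.4)]
B 762 [ 0.1765 -0.2742  0.1241] [ 0.095 -0.378  0.1  ] [ 0.234 -0.218  0.14 ] [array([ 164.3, -297.8]), array([137.8, 159.8]), np.float64(0.7)]
Aplug 95 [ 0.6275 -0.3134  0.0878] [ 0.616 -0.326  0.076] [ 0.64  -0.298  0.094] [array([ 628., -312.]), array([28.5, 24.1]), np.float64(88.9)]
Atop 313 [ 0.6263 -0.3769  0.1185] [ 0.583 -0.405  0.112] [ 0.669 -0.341  0.131] [array([ 626.7, -372.8]), array([63.2, 86.3]), np.float64(89.3)]
elbtop 173 [ 0.5947 -0.0964  0.1233] [ 0.579 -0.113  0.109] [ 0.612 -0.08   0.132] [array([595.5, -96.8]), array([25.6, 26.3]), np.float64(63.6)]
coup 289 [ 0.6297 -0.1137  0.0906] [ 0.579 -0.136  0.07 ] [ 0.661 -0.08   0.099] [array([ 621.2, -109.5]), array([25.8, 84.4]), np.float64(63.4)]
barmani 1797 [ 0.5957 -0.0382  0.0601] [ 0.569 -0.146  0.055] [0.625 0.073 0.065] [array([597.9, -36.4]), array([219.5,  50.9]), np.float64(87.7)]
lever 188 [0.5302 0.1103 0.0922] [0.505 0.102 0.082] [0.556 0.12  0.098] [array([530.4, 110.9]), array([16.1, 50.9]), np.float64(86.4)]
[[0.542 0.11  0.096]
 [0.54  0.11  0.097]
 [0.538 0.11  0.095]
 [0.537 0.11  0.091]
 [0.534 0.11  0.094]
 [0.532 0.11  0.094]
 [0.53  0.11  0.094]
 [0.528 0.11  0.092]
 [0.525 0.11  0.095]
 [0.524 0.11  0.092]]
```

View pics/crop0.png

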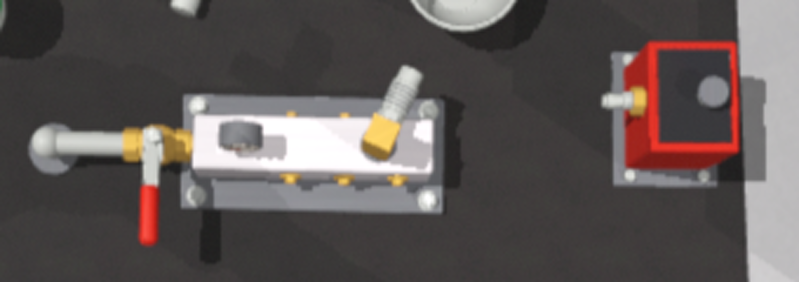

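View pics/crop1.png

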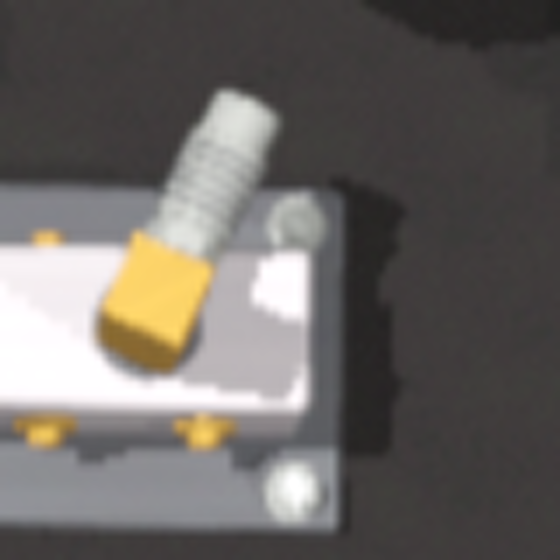

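The box at (470,165) has an 80 x 100 mm top and is the smaller of the two, so it is the clamp unit. The one at (457,387) is the larger look-alike. The port position taken from the bar agrees with the elbow top to within 1 mm. The coupler is at a yaw of about -26.6° and the plug bearing is about -81°. Now I'll plan the approach.

```bash
cat >> h.py <<'E'
from scipy.spatial.transform import Rotation as R
def st():
    o=bot.get_obs(); r=R.from_quat(o['tool_rot']).as_matrix()
    print('t',round(o['clock'],2),'p',(o['eef_pos']*1000).round(1),'jawyaw',round(np.degrees(np.arctan2(r[1,2],r[0,2])),1),'x',r[:,0].round(3),'q',o['joint_pos'].round(3),'F',o['ft_force'].round(2),'M',o['ft_torque'].round(3),'w',round(o['grip_width']*1000,1))
    return o,r
def plan(p,yawdeg=None):
    "tool-axis shift (units) and turn (units) to reach world p with tool straight down, jaw yaw"
    o,r=st(); s=r.T@(np.array(p)-o['eef_pos'])/.25
    out=list(s.round(4))
    if yawdeg is not None:
        y=np.radians(yawdeg); z=np.array([np.cos(y),np.sin(y),0]); x=np.array([0,0,-1.]); T=np.stack([x,np.cross(z,x),z],1)
        out+=list((R.from_matrix(r.T@T).as_rotvec()/.5).round(4))
    print('plan',out)
E
python3 -c "
from h import *
for y in(-26.6,63.4,153.4,-116.6): plan([.5953,-.0966,.2],y)"
```

```text
t 0.1 p [ 157.  -474.1  230.5] jawyaw -71.7 x [-0.001  0.002 -1.   ] q [-1.251  0.241  0.004  1.335 -0.     1.571] F [ 0.49 -0.04 -0.42] M [0.025 0.044 0.023] w 85.5
plan [np.float64(0.1236), np.float64(2.139), np.float64(-0.8821), np.float64(-1.5735), np.float64(-0.0036), np.float64(-0.0014)]
t 0.1 p [ 157.  -474.1  230.5] jawyaw -71.7 x [-0.001  0.002 -1.   ] q [-1.251  0.241  0.004  1.335 -0.     1.571] F [ 0.49 -0.04 -0.42] M [0.025 0.044 0.023] w 85.5
plan [np.float64(0.1236), np.float64(2.139), np.float64(-0.8821), np.float64(-4.7151), np.float64(-0.0019), np.float64(-0.0044)]
t 0.1 p [ 157.  -474.1  230.5] jawyaw -71.7 x [-0.001  0.002 -1.   ] q [-1.251  0.241  0.004  1.335 -0.     1.571] F [ 0.49 -0.04 -0.42] M [0.025 0.044 0.023] w 85.5
plan [np.float64(0.1236), np.float64(2.139), np.float64(-0.8821), np.float64(4.7097), np.float64(-0.0018), np.float64(0.0044)]
t 0.1 p [ 157.  -474.1  230.5] jawyaw -71.7 x [-0.001  0.002 -1.   ] q [-1.251  0.241  0.004  1.335 -0.     1.571] F [ 0.49 -0.04 -0.42] M [0.025 0.044 0.023] w 85.5
plan [np.float64(0.1236), np.float64(2.139), np.float64(-0.8821), np.float64(1.5681), np.float64(-0.0035), np.float64(0.0015)]
```

Request:
{"op": "apply_moves", "data": {
  "targets": [0,0.15,-0.06,-0.15,0,0,1,0,0.3,-0.12,-0.35,0,0,1,0,0.45,-0.18,-0.55,0,0,1,0,0.6,-0.24,-0.75,0,0,1,0,0.74,-0.3,-1,0,0,1,0,0.87,-0.36,-1,0,0,1,0,1,-0.41,-1,0,0,1]
}}

```text
clock: 0.68
eef_pos: [0.363, -0.2968, 0.231]
tool_rot: [0.259, 0.658, -0.259, 0.658]
ft_force: [0.9, -0.6, -0.6]
grip_width: 0.0856
```

```bash
python3 -c "
from h import *
plan([.5953,-.0966,.2],100)"
```

```text
t 0.68 p [ 363.  -296.8  231. ] jawyaw -43.0 x [-0.001  0.001 -1.   ] q [-0.685  0.18  -0.073  1.319  0.     1.636] F [ 0.94 -0.64 -0.55] M [-0.066  0.019 -0.011] w 85.6
plan [np.float64(0.1238), np.float64(1.2194), np.float64(0.1336), np.float64(-4.9915), np.float64(-0.0009), np.float64(-0.0025)]
```

Request:
{"op": "apply_moves", "data": {
  "targets": [0,0.16,0.02,-0.2,0,0,1,0,0.32,0.04,-0.45,0,0,1,0,0.48,0.05,-0.7,0,0,1,0,0.64,0.07,-1,0,0,1,0,0.8,0.09,-1,0,0,1,0,0.95,0.11,-1,0,0,1]
}}

```text
clock: 1.18
eef_pos: [0.5456, -0.1419, 0.2308]
tool_rot: [0.088, 0.702, -0.088, 0.701]
ft_force: [-0.0, -0.6, 0.5]
grip_width: 0.0853
```

Request:
{"op": "apply_moves", "data": {
  "targets": [0,0,0,-0.25,0,0,1,0,0,0,-0.5,0,0,1,0,0,0,-0.75,0,0,1,0,0,0,-1,0,0,1]
}}

```text
clock: 1.52
eef_pos: [0.5444, -0.1433, 0.2304]
tool_rot: [-0.09, 0.702, 0.091, 0.701]
ft_force: [-0.2, 0.7, -0.3]
grip_width: 0.0853
```

Request:
{"op": "apply_moves", "data": {
  "targets": [0,0,0,-0.25,0,0,1,0,0,0,-0.5,0,0,1,0,0,0,-0.75,0,0,1,0,0,0,-1,0,0,1]
}}

```text
clock: 1.85
eef_pos: [0.5441, -0.1438, 0.2306]
tool_rot: [-0.26, 0.658, 0.261, 0.657]
ft_force: [-0.7, 0.3, 0.1]
grip_width: 0.0849
```

Request:
{"op": "apply_moves", "data": {
  "targets": [0,0,0,-0.25,0,0,1,0,0,0,-0.5,0,0,1,0,0,0,-0.75,0,0,1,0,0,0,-1,0,0,1]
}}

```text
clock: 2.18
eef_pos: [0.5441, -0.1438, 0.2306]
tool_rot: [-0.415, 0.573, 0.416, 0.572]
ft_force: [-0.1, -0.1, -0.3]
grip_width: 0.0852
```

Request:
{"op": "apply_moves", "data": {
  "targets": [0,0,0,-0.25,0,0,1,0,0,0,-0.5,0,0,1,0,0,0,-0.75,0,0,1,0,0,0,-1,0,0,1]
}}

```text
clock: 2.52
eef_pos: [0.5441, -0.1438, 0.2306]
tool_rot: [-0.543, 0.452, 0.544, 0.452]
ft_force: [0.5, 0.5, -0.7]
grip_width: 0.0854
```

Request:
{"op": "apply_moves", "data": {
  "targets": [0,0,0,-0.25,0,0,1,0,0,0,-0.5,0,0,1,0,0,0,-0.75,0,0,1,0,0,0,-1,0,0,1,0,0,0,-1,0,0,1]
}}

```text
clock: 2.93
eef_pos: [0.5441, -0.1438, 0.2307]
tool_rot: [-0.638, 0.305, 0.639, 0.304]
ft_force: [-0.2, -0.1, -0.5]
grip_width: 0.0854
```

```bash
python3 -c "
from h import *
plan([.5953,-.0966,.15],153.4)"
```

```text
t 2.93 p [ 544.1 -143.8  230.7] jawyaw 129.0 x [-0.001  0.    -1.   ] q [-0.258  0.368  0.179  1.384 -0.    -0.939] F [-0.19 -0.07 -0.52] M [-0.007 -0.023 -0.005] w 85.4
plan [np.float64(0.3226), np.float64(-0.2781), np.float64(0.0177), np.float64(-0.8526), np.float64(0.0024), np.float64(-0.0011)]
```

Request:
{"op": "apply_moves", "data": {
  "targets": [0.05,-0.1,0.006,-0.2,0,0,1,0.12,-0.2,0.012,-0.45,0,0,1,0.2,-0.278,0.018,-0.65,0,0,1,0.28,-0.278,0.018,-0.852,0.002,-0.001,1,0.323,-0.278,0.018,-0.852,0.002,-0.001,1,0.323,-0.278,0.018,-0.852,0.002,-0.001,0.6,0.323,-0.278,0.018,-0.852,0.002,-0.001,0.6]
}}

```text
clock: 3.52
eef_pos: [0.5949, -0.097, 0.1501]
tool_rot: [-0.687, 0.165, 0.688, 0.165]
ft_force: [-0.3, -0.4, -0.1]
grip_width: 0.0641
```

Run:
```python
from h import *
plan([.5953,-.0966,.098],153.4)
for n in("top","side"):
    p,d=bot.camera(n); np.savez(f"{n}1.npz",p=p,d=d)
    if n=="side": b=cv2.resize(p[140:280,220:380],None,fx=5,fy=4.2)
    else: b=cv2.resize(p[100:240,240:440],None,fx=4,fy=4)
    cv2.imwrite(f"pics/{n}1.png",b[:,:,::-1])
```

```text
t 3.52 p [594.9 -97.  150.1] jawyaw 153.0 x [-0.001 -0.    -1.   ] q [-0.162  0.487  0.151  1.236 -0.    -1.262] F [-0.31 -0.37 -0.09] M [-0.025  0.024 -0.029] w 64.1
plan [np.float64(0.2084), np.float64(-0.0022), np.float64(-0.0007), np.float64(-0.0125), np.float64(0.0017), np.float64(-0.0009)]
```

View pics/top1.png

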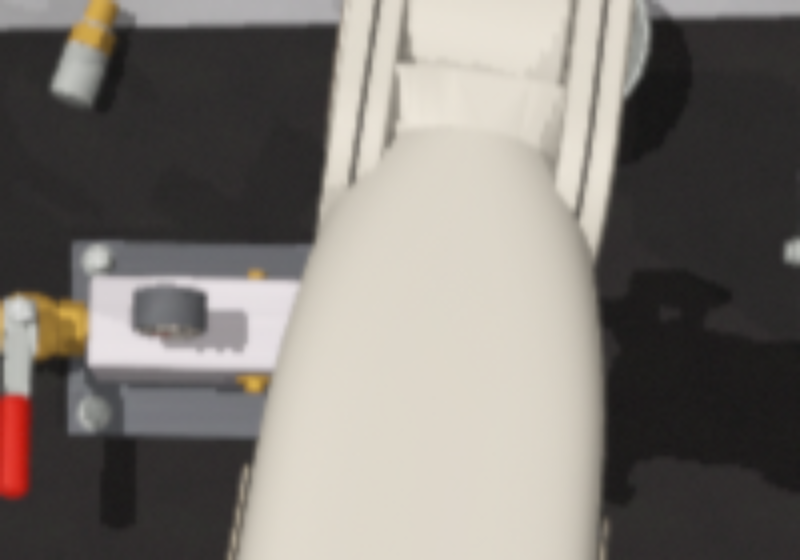

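View pics/side1.png

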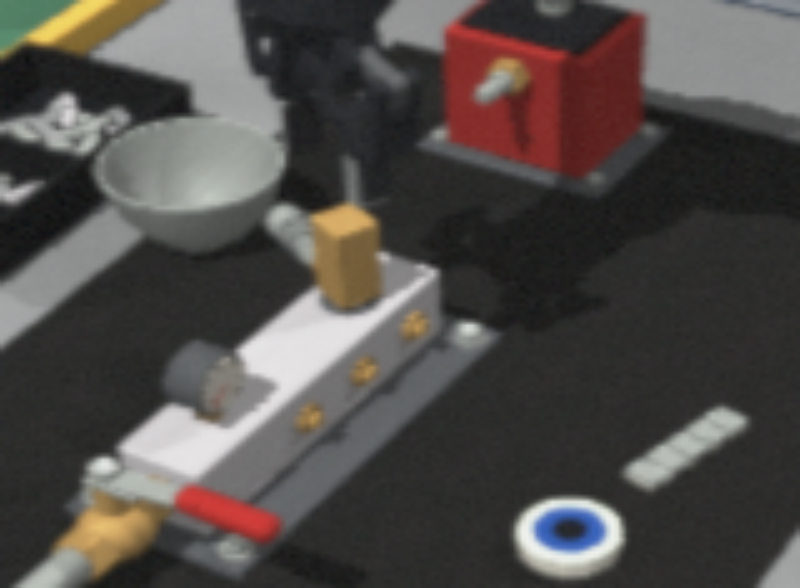

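Run:
```python
from h import *
for p in([.5949,-.097,.150],[.5953,-.0966,.123]):
    u,v=proj("side",p); print((u-220)*5,(v-140)*4.2)
d=np.load("side1.npz"); W=world("side",d['d']);S=W[180:216,280:300].reshape(-1,3)
k=(S[:,2]>.117)&(S[:,2]<.130); print(k.sum(),S[k].mean(0),S[k].min(0),S[k].max(0))
u=d['p'][180:216,280:300].reshape(-1,3)[k]
```

```text
336.39305459683357 180.69047670655263
338.43149601269346 216.57043289119036
84 [ 0.59066527 -0.09401756  0.1221741 ] [ 0.57592417 -0.10995424  0.11724678] [ 0.60993551 -0.08106734  0.12655095]
```

Request:
{"op": "apply_moves", "data": {
  "targets": [0.07,-0.002,-0.001,-0.012,0.002,-0.001,0.6,0.14,-0.002,-0.001,-0.012,0.002,-0.001,0.6,0.19,-0.002,-0.001,-0.012,0.002,-0.001,0.5,0.208,-0.002,-0.001,-0.012,0.002,-0.001,0.4,0.208,-0.002,-0.001,-0.012,0.002,-0.001,0.36,0.208,-0.002,-0.001,-0.012,0.002,-0.001,0.36,0.208,-0.002,-0.001,-0.012,0.002,-0.001,0.36]
}}

```text
clock: 4.2
eef_pos: [0.5967, -0.0967, 0.0999]
tool_rot: [0.69, -0.161, -0.687, -0.162]
ft_force: [-1.4, 0.1, -0.4]
grip_width: 0.0305
```

Run:
```python
from h import *
plan([.5954,-.0967,.098],153.4)
p,d=bot.camera("side")
b=cv2.resize(p[160:220,260:320],None,fx=10,fy=10,interpolation=cv2.INTER_CUBIC)
cv2.imwrite(f"pics/side2.png",b[:,:,::-1])
```

```text
t 4.2 p [596.7 -96.7  99.9] jawyaw 153.6 x [ 0.004 -0.    -1.   ] q [-0.161  0.524  0.075  1.118  0.    -1.27 ] F [-1.45  0.07 -0.43] M [ 0.019  0.177 -0.009] w 30.5
plan [np.float64(0.0076), np.float64(0.0022), np.float64(0.0046), np.float64(0.0061), np.float64(-0.0068), np.float64(0.0024)]
```

View pics/side2.png

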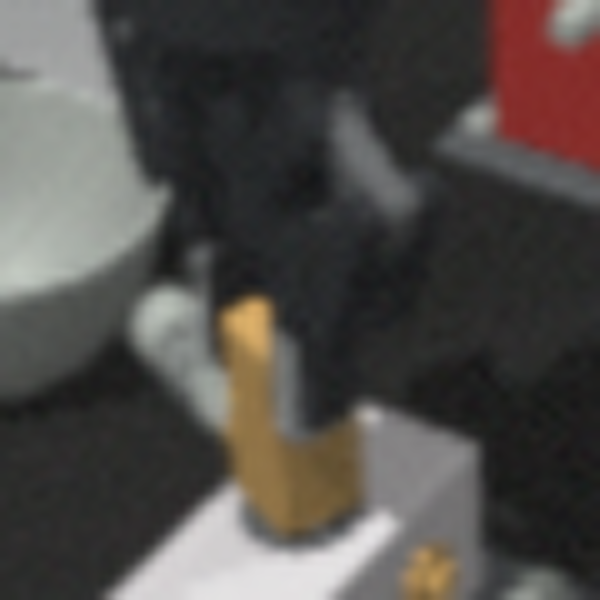

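Request:
{"op": "apply_moves", "data": {
  "targets": [0,0,0,0,0,0,0.36,0,0,0,0,0,0,0.36]
}}

```text
clock: 4.42
eef_pos: [0.5966, -0.0965, 0.0995]
tool_rot: [0.69, -0.161, -0.687, -0.162]
ft_force: [-0.8, 0.6, 1.6]
grip_width: 0.0308
```

Run:
```python
from h import *
plan([.5954,-.0967,.098],153.4)
```

```text
t 4.42 p [596.6 -96.5  99.5] jawyaw 153.6 x [ 0.003 -0.    -1.   ] q [-0.16   0.525  0.074  1.117  0.    -1.271] F [-0.76  0.64  1.63] M [ 0.108  0.252 -0.047] w 30.8
plan [np.float64(0.0059), np.float64(0.0028), np.float64(0.0042), np.float64(0.007), np.float64(-0.0066), np.float64(0.0024)]
```

Request:
{"op": "apply_moves", "data": {
  "targets": [0.003,0.003,0.004,0.007,-0.007,0.002,0.36,0.003,0.003,0.004,0.007,-0.007,0.002,0.36,0.003,0.003,0.004,0.007,-0.007,0.002,0.36]
}}

```text
clock: 4.67
eef_pos: [0.5953, -0.0968, 0.0979]
tool_rot: [-0.688, 0.163, 0.688, 0.163]
ft_force: [-0.7, -0.2, 0.8]
grip_width: 0.0305
```

Run:
```python
from h import *
plan([.5954,-.0967,.098],153.4)
```

```text
t 4.67 p [595.3 -96.8  97.9] jawyaw 153.4 x [-0.001  0.    -1.   ] q [-0.161  0.527  0.074  1.118  0.    -1.268] F [-0.66 -0.18  0.83] M [-0.007  0.036  0.001] w 30.5
plan [np.float64(-0.0004), np.float64(-0.0003), np.float64(-0.0001), np.float64(0.0003), np.float64(0.0016), np.float64(-0.0002)]
```

Request:
{"op": "apply_moves", "data": {
  "targets": [0,0,0,0,0,0,0.3,0,0,0,0,0,0,0,0,0,0,0,0,0,0,0,0,0,0,0,0,0,0,0,0,0,0,0,0]
}}

```text
clock: 5.08
eef_pos: [0.5947, -0.0964, 0.098]
tool_rot: [-0.687, 0.162, 0.689, 0.163]
ft_force: [-4.2, 1.5, 4.7]
grip_width: 0.025
```

Run:
```python
from h import *
plan([.5954,-.0967,.098],153.4)
```

```text
t 5.08 p [594.7 -96.4  98. ] jawyaw 153.4 x [-0.002  0.001 -1.   ] q [-1.610e-01  5.270e-01  7.300e-02  1.119e+00  1.000e-03 -1.268e+00] F [-4.16  1.5   4.7 ] M [0.456 0.913 0.029] w 25.0
plan [np.float64(0.0001), np.float64(-0.0003), np.float64(-0.0032), np.float64(0.0008), np.float64(0.0043), np.float64(-0.0001)]
```

Request:
{"op": "apply_moves", "data": {
  "targets": [0,0,0.002,0,0,0,0,0,0,0.0045,0.15,0,0,0,0,0,0.0045,0.3,0,0,0,0,0,0.0045,0.45,0,0,0,0,0,0.0045,0.6,0,0,0,0,0,0.0045,0.6,0,0,0]
}}

```text
clock: 5.58
eef_pos: [0.5947, -0.0966, 0.098]
tool_rot: [0.656, -0.264, -0.656, -0.264]
ft_force: [-1.2, 0.0, 3.0]
grip_width: 0.025
```

Run:
```python
from h import *
st()
```

```text
t 5.58 p [594.7 -96.6  98. ] jawyaw 136.1 x [ 0. -0. -1.] q [-0.161  0.525  0.071  1.116 -0.    -0.966] F [-1.21  0.03  2.96] M [ 0.007  0.248 -0.067] w 25.0
```

Request:
{"op": "apply_moves", "data": {
  "targets": [0,0,0,0.17,0,0,0,0,0,0,0.34,0,0,0,0,0,0,0.5,0,0,0,0,0,0,0.67,0,0,0,0,0,0,0.84,0,0,0,0,0,0,1,0,0,0]
}}

```text
clock: 6.08
eef_pos: [0.5948, -0.0972, 0.098]
tool_rot: [0.57, -0.419, -0.57, -0.418]
ft_force: [-1.8, -1.8, 2.4]
grip_width: 0.0245
```

Run:
```python
from h import *
st()
```

```text
t 6.08 p [594.8 -97.2  98. ] jawyaw 107.4 x [ 0.    -0.002 -1.   ] q [-0.161  0.525  0.071  1.116 -0.002 -0.465] F [-1.76 -1.77  2.43] M [-0.365  0.206  0.077] w 24.5
```

Request:
{"op": "apply_moves", "data": {
  "targets": [0,0,0,0.17,0,0,0,0,0,0,0.34,0,0,0,0,0,0,0.5,0,0,0,0,0,0,0.67,0,0,0,0,0,0,0.84,0,0,0,0,0,0,1,0,0,0]
}}

```text
clock: 6.58
eef_pos: [0.5945, -0.0979, 0.0979]
tool_rot: [-0.449, 0.547, 0.448, 0.546]
ft_force: [-1.3, -1.9, 2.1]
grip_width: 0.0251
```

Run:
```python
from h import *
st()
```

```text
t 6.58 p [594.5 -97.9  97.9] jawyaw 78.8 x [-0.    -0.003 -1.   ] q [-0.162  0.525  0.071  1.116 -0.003  0.035] F [-1.35 -1.94  2.09] M [-0.712  0.318  0.065] w 25.1
```

Request:
{"op": "apply_moves", "data": {
  "targets": [0,0,0,0,0,0,0.36,0,0,0,0,0,0,0.36,0,0,0,0,0,0,0.36,0,0,0,0,0,0,0.36]
}}

```text
clock: 6.92
eef_pos: [0.5941, -0.0961, 0.0975]
tool_rot: [-0.449, 0.546, 0.45, 0.545]
ft_force: [0.3, -0.0, 0.7]
grip_width: 0.031
```

Run:
```python
from h import *
plan([.5938,-.0975,.0978],78.8)
```

```text
t 6.92 p [594.1 -96.1  97.5] jawyaw 79.0 x [-0.001  0.001 -1.   ] q [-0.161  0.526  0.07   1.117  0.     0.031] F [ 0.25 -0.    0.71] M [-0.001 -0.017 -0.016] w 31.0
plan [np.float64(-0.0012), np.float64(0.0003), np.float64(-0.0058), np.float64(0.0078), np.float64(0.0005), np.float64(-0.003)]
```

Request:
{"op": "apply_moves", "data": {
  "targets": [-0.001,0,-0.006,0,0,-0.003,0.36,-0.001,0,-0.006,0,0,-0.003,0.36,-0.001,0,-0.006,0,0,-0.003,0,-0.001,0,-0.006,0,0,-0.003,0,-0.001,0,-0.006,0,0,-0.003,0,-0.001,0,-0.006,0,0,-0.003,0]
}}

```text
clock: 7.42
eef_pos: [0.5938, -0.0976, 0.0982]
tool_rot: [-0.449, 0.546, 0.449, 0.546]
ft_force: [0.8, 0.5, 1.7]
grip_width: 0.025
```

Run:
```python
from h import *
st()
```

```text
t 7.42 p [593.8 -97.6  98.2] jawyaw 78.9 x [ 0.  0. -1.] q [-0.163  0.523  0.068  1.115  0.     0.03 ] F [0.82 0.49 1.75] M [ 0.093  0.045 -0.018] w 25.0
```

Request:
{"op": "apply_moves", "data": {
  "targets": [0,0,0,0.17,0,0,0,0,0,0,0.34,0,0,0,0,0,0,0.5,0,0,0,0,0,0,0.67,0,0,0,0,0,0,0.84,0,0,0,0,0,0,1,0,0,0]
}}

```text
clock: 7.92
eef_pos: [0.5936, -0.0978, 0.0981]
tool_rot: [-0.299, 0.641, 0.299, 0.641]
ft_force: [-0.6, -1.0, 1.4]
grip_width: 0.025
```

Run:
```python
from h import *
st()
```

```text
t 7.92 p [593.6 -97.8  98.1] jawyaw 50.1 x [-0. -0. -1.] q [-0.163  0.523  0.068  1.116 -0.     0.534] F [-0.57 -1.04  1.44] M [-0.037  0.14   0.1  ] w 25.0
```

Request:
{"op": "apply_moves", "data": {
  "targets": [0,0,0,0.17,0,0,0,0,0,0,0.34,0,0,0,0,0,0,0.5,0,0,0,0,0,0,0.67,0,0,0,0,0,0,0.84,0,0,0,0,0,0,1,0,0,0]
}}

```text
clock: 8.42
eef_pos: [0.5933, -0.0979, 0.098]
tool_rot: [-0.131, 0.695, 0.131, 0.695]
ft_force: [-0.3, -1.0, 1.4]
grip_width: 0.0248
```

Run:
```python
from h import *
st()
```

```text
t 8.42 p [593.3 -97.9  98. ] jawyaw 21.4 x [-0.001 -0.    -1.   ] q [-0.163  0.524  0.068  1.116 -0.     1.034] F [-0.25 -1.04  1.38] M [-0.092  0.276  0.12 ] w 24.8
```

Request:
{"op": "apply_moves", "data": {
  "targets": [0,0,0,0.17,0,0,0,0,0,0,0.34,0,0,0,0,0,0,0.5,0,0,0,0,0,0,0.67,0,0,0,0,0,0,0.84,0,0,0,0,0,0,1,0,0,0]
}}

```text
clock: 8.92
eef_pos: [0.5931, -0.0978, 0.0979]
tool_rot: [0.045, 0.706, -0.045, 0.705]
ft_force: [-1.6, 0.1, 0.9]
grip_width: 0.0252
```

Request:
{"op": "apply_moves", "data": {
  "targets": [0.001,0,0,0.17,0,0,0,0.001,0,0,0.34,0,0,0,0.001,0,0,0.5,0,0,0,0.001,0,0,0.67,0,0,0,0.001,0,0,0.84,0,0,0,0.001,0,0,1,0,0,0]
}}

```text
clock: 9.42
eef_pos: [0.5929, -0.0976, 0.0977]
tool_rot: [0.218, 0.673, -0.218, 0.672]
ft_force: [-2.4, 0.1, 2.3]
grip_width: 0.0248
```

Run:
```python
from h import *
st()
```

```text
t 9.42 p [592.9 -97.6  97.7] jawyaw -35.9 x [-0.002  0.    -1.   ] q [-0.163  0.524  0.067  1.116 -0.     2.034] F [-2.38  0.07  2.29] M [0.035 0.472 0.089] w 24.8
```

Request:
{"op": "apply_moves", "data": {
  "targets": [0,0,0,0.17,0,0,0,0,0,0,0.34,0,0,0,0,0,0,0.5,0,0,0,0,0,0,0.67,0,0,0,0,0,0,0.84,0,0,0,0,0,0,1,0,0,0]
}}

```text
clock: 9.92
eef_pos: [0.5928, -0.0974, 0.0976]
tool_rot: [0.377, 0.599, -0.378, 0.597]
ft_force: [-1.8, 1.1, 2.2]
grip_width: 0.025
```

Run:
```python
from h import *
st()
```

```text
t 9.92 p [592.8 -97.4  97.6] jawyaw -64.5 x [-0.002  0.001 -1.   ] q [-0.163  0.524  0.067  1.116  0.     2.534] F [-1.84  1.13  2.22] M [0.192 0.512 0.049] w 25.0
```

Request:
{"op": "apply_moves", "data": {
  "targets": [0.0005,0,0,0.17,0,0,0,0.0005,0,0,0.34,0,0,0,0.0005,0,0,0.5,0,0,0,0.0005,0,0,0.67,0,0,0,0.0005,0,0,0.8,0,0,0,0.0005,0,0,0.8,0,0,0]
}}

```text
clock: 10.42
eef_pos: [0.5928, -0.0972, 0.0975]
tool_rot: [0.488, 0.512, -0.488, 0.511]
ft_force: [-2.6, 1.9, 2.1]
grip_width: 0.0253
```

Run:
```python
from h import *
st()
p,d=bot.camera("side")
b=cv2.resize(p[150:230,240:340],None,fx=8,fy=7,interpolation=cv2.INTER_CUBIC)
cv2.imwrite(f"pics/side3.png",b[:,:,::-1])
```

```text
t 10.42 p [592.8 -97.2  97.5] jawyaw -87.3 x [-0.002  0.001 -1.   ] q [-1.630e-01  5.240e-01  6.700e-02  1.116e+00  1.000e-03  2.931e+00] F [-2.55  1.95  2.08] M [ 0.363  0.603 -0.054] w 25.3
```

View pics/side3.png

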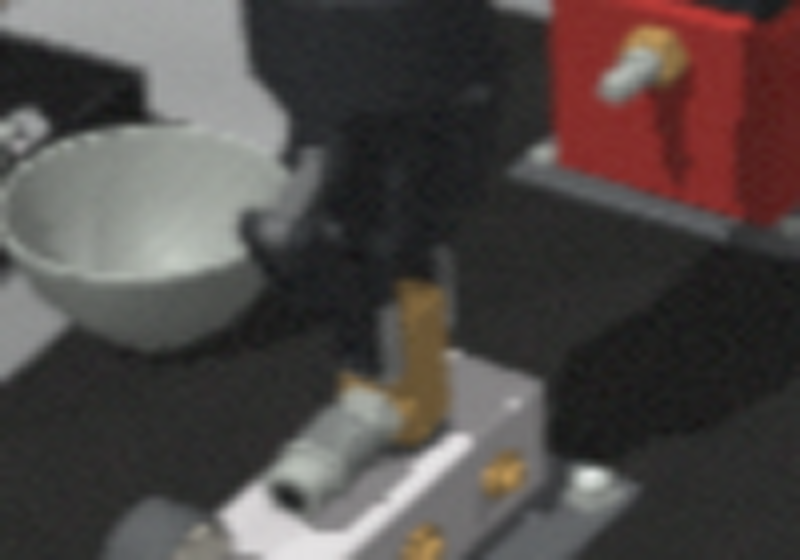

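Request:
{"op": "apply_moves", "data": {
  "targets": [0,0,0,0,0,0,0.6,0,0,0,0,0,0,0.6,0,0,0,0,0,0,0.6,0,0,0,0,0,0,0.6,0,0,0,-0.25,0,0,0.6,0,0,0,-0.5,0,0,0.6,0,0,0,-0.75,0,0,0.6,0,0,0,-1,0,0,0.6]
}}

```text
clock: 11.13
eef_pos: [0.594, -0.0979, 0.0977]
tool_rot: [0.344, 0.618, -0.344, 0.618]
ft_force: [-0.1, -0.3, -0.6]
grip_width: 0.0506
```

Run:
```python
from h import *
st()
```

```text
t 11.13 p [594.  -97.9  97.7] jawyaw -58.2 x [ 0.001 -0.    -1.   ] q [-0.163  0.524  0.068  1.114 -0.     2.424] F [-0.07 -0.26 -0.65] M [ 0.078 -0.011  0.016] w 50.6
```

Request:
{"op": "apply_moves", "data": {
  "targets": [0,0,0,-0.25,0,0,0.6,0,0,0,-0.5,0,0,0.6,0,0,0,-0.75,0,0,0.6,0,0,0,-1,0,0,0.6]
}}

```text
clock: 11.47
eef_pos: [0.594, -0.0979, 0.0977]
tool_rot: [0.18, 0.683, -0.18, 0.684]
ft_force: [0.0, -0.0, 0.6]
grip_width: 0.0514
```

Request:
{"op": "apply_moves", "data": {
  "targets": [0,0,0,-0.25,0,0,0.6,0,0,0,-0.5,0,0,0.6,0,0,0,-0.75,0,0,0.6,0,0,0,-1,0,0,0.6]
}}

```text
clock: 11.8
eef_pos: [0.594, -0.0978, 0.0977]
tool_rot: [0.006, 0.707, -0.006, 0.707]
ft_force: [-0.2, 0.1, -0.1]
grip_width: 0.0515
```

Request:
{"op": "apply_moves", "data": {
  "targets": [0,0,0,-0.25,0,0,0.6,0,0,0,-0.5,0,0,0.6,0,0,0,-0.75,0,0,0.6,0,0,0,-1,0,0,0.6]
}}

```text
clock: 12.13
eef_pos: [0.594, -0.0979, 0.0977]
tool_rot: [-0.17, 0.686, 0.169, 0.687]
ft_force: [-0.8, -0.1, -0.7]
grip_width: 0.0511
```

Request:
{"op": "apply_moves", "data": {
  "targets": [0,0,0,-0.25,0,0,0.6,0,0,0,-0.5,0,0,0.6,0,0,0,-0.75,0,0,0.6,0,0,0,-1,0,0,0.6]
}}

```text
clock: 12.47
eef_pos: [0.594, -0.0979, 0.0977]
tool_rot: [-0.334, 0.623, 0.334, 0.623]
ft_force: [0.4, -0.9, -0.4]
grip_width: 0.0512
```

Request:
{"op": "apply_moves", "data": {
  "targets": [0,0,0,-0.25,0,0,0.6,0,0,0,-0.5,0,0,0.6,0,0,0,-0.75,0,0,0.6,0,0,0,-1,0,0,0.6,0,0,0,-1,0,0,0.5,0,0,0,-1,0,0,0.4]
}}

```text
clock: 12.97
eef_pos: [0.5939, -0.0978, 0.0977]
tool_rot: [-0.475, 0.523, 0.475, 0.524]
ft_force: [-0.0, -1.0, -0.3]
grip_width: 0.0346
```

Run:
```python
from h import *
plan([.5933,-.0974,.0966],92.7)
```

```text
t 12.97 p [593.9 -97.8  97.7] jawyaw 84.5 x [ 0. -0. -1.] q [-0.163  0.524  0.068  1.114  0.    -0.067] F [-0.05 -1.04 -0.31] M [ 0.004 -0.013 -0.037] w 34.6
plan [np.float64(0.0044), np.float64(0.0026), np.float64(0.0014), np.float64(-0.287), np.float64(-0.0), np.float64(0.0008)]
```

Request:
{"op": "apply_moves", "data": {
  "targets": [0.004,0.0026,0.0014,-0.15,0,0,0.4,0.004,0.0026,0.0014,-0.287,0,0,0.4,0.004,0.0026,0.0014,-0.287,0,0,0.36,0.004,0.0026,0.0014,-0.287,0,0,0,0.004,0.0026,0.0014,-0.287,0,0,0,0.004,0.0026,0.0014,-0.287,0,0,0,0.004,0.0026,0.0014,-0.287,0,0,0]
}}

```text
clock: 13.55
eef_pos: [0.5932, -0.0972, 0.0969]
tool_rot: [0.512, -0.487, -0.512, -0.488]
ft_force: [-1.1, -0.4, 0.7]
grip_width: 0.0253
```

Run:
```python
from h import *
st()
```

```text
t 13.55 p [593.2 -97.2  96.9] jawyaw 92.8 x [ 0.  0. -1.] q [-0.163  0.523  0.064  1.112  0.    -0.212] F [-1.09 -0.44  0.74] M [ 0.113  0.129 -0.061] w 25.3
```

Request:
{"op": "apply_moves", "data": {
  "targets": [0,0,0,0.17,0,0,0,0,0,0,0.34,0,0,0,0,0,0,0.5,0,0,0,0.0005,0,0,0.67,0,0,0,0.0005,0,0,0.84,0,0,0,0.0005,0,0,1,0,0,0]
}}

```text
clock: 14.05
eef_pos: [0.5932, -0.0972, 0.0968]
tool_rot: [-0.375, 0.6, 0.374, 0.6]
ft_force: [-0.3, -0.1, 1.4]
grip_width: 0.025
```

Run:
```python
from h import *
o,r=st();print(o['tau'][5])
```

```text
t 14.05 p [593.2 -97.2  96.8] jawyaw 64.0 x [ 0.  0. -1.] q [-0.163  0.523  0.064  1.111  0.     0.292] F [-0.27 -0.05  1.37] M [0.02  0.121 0.017] w 25.0
-0.695873536169529
```

Request:
{"op": "apply_moves", "data": {
  "targets": [0,0,0,0.17,0,0,0,0,0,0,0.34,0,0,0,0,0,0,0.5,0,0,0,0.0005,0,0,0.67,0,0,0,0.0005,0,0,0.84,0,0,0,0.0005,0,0,1,0,0,0]
}}

```text
clock: 14.55
eef_pos: [0.5932, -0.0972, 0.0967]
tool_rot: [-0.214, 0.674, 0.214, 0.674]
ft_force: [-0.1, -0.3, 2.1]
grip_width: 0.0251
```

Run:
```python
from h import *
o,r=st();print(o['tau'][5])
```

```text
t 14.55 p [593.2 -97.2  96.7] jawyaw 35.3 x [ 0.  0. -1.] q [-0.163  0.524  0.064  1.111  0.     0.792] F [-0.08 -0.27  2.05] M [0.039 0.153 0.098] w 25.1
-0.6955920718610287
```

Request:
{"op": "apply_moves", "data": {
  "targets": [0,0,0,0.17,0,0,0,0,0,0,0.34,0,0,0,0,0,0,0.5,0,0,0]
}}

```text
clock: 14.8
eef_pos: [0.5932, -0.0973, 0.0966]
tool_rot: [-0.129, 0.695, 0.129, 0.695]
ft_force: [-1.1, 0.4, 1.9]
grip_width: 0.0251
```

Run:
```python
from h import *
o,r=st();print(o['tau'][5])
```

```text
t 14.8 p [593.2 -97.3  96.6] jawyaw 21.0 x [ 0.  0. -1.] q [-0.163  0.524  0.064  1.111  0.     1.042] F [-1.12  0.38  1.92] M [0.122 0.14  0.009] w 25.1
-0.6959172338247299
```

Request:
{"op": "apply_moves", "data": {
  "targets": [0,0,0,0.17,0,0,0,0.0005,0,0,0.34,0,0,0,0.0005,0,0,0.5,0,0,0]
}}

```text
clock: 15.05
eef_pos: [0.5932, -0.0972, 0.0966]
tool_rot: [-0.041, 0.706, 0.041, 0.706]
ft_force: [-1.0, -0.4, 0.9]
grip_width: 0.0247
```

Run:
```python
from h import *
o,r=st();print(o['tau'][5])
```

```text
t 15.05 p [593.2 -97.2  96.6] jawyaw 6.7 x [ 0.  0. -1.] q [-0.163  0.524  0.064  1.111  0.     1.292] F [-1.   -0.42  0.92] M [0.064 0.178 0.023] w 24.7
-0.6959984824061394
```

Request:
{"op": "apply_moves", "data": {
  "targets": [0,0,0,0.17,0,0,0,0,0,0,0.34,0,0,0,0,0,0,0.5,0,0,0]
}}

```text
clock: 15.3
eef_pos: [0.5932, -0.0973, 0.0965]
tool_rot: [0.047, 0.705, -0.047, 0.706]
ft_force: [0.6, 0.7, 1.2]
grip_width: 0.0246
```

Run:
```python
from h import *
o,r=st();print(o['tau'][5])
```

```text
t 15.3 p [593.2 -97.3  96.5] jawyaw -7.7 x [ 0.  0. -1.] q [-0.163  0.524  0.064  1.111  0.     1.542] F [0.61 0.7  1.16] M [0.063 0.122 0.051] w 24.6
-0.6958495639264584
```

Request:
{"op": "apply_moves", "data": {
  "targets": [0,0,0,0.17,0,0,0,0.0005,0,0,0.34,0,0,0,0.0005,0,0,0.5,0,0,0]
}}

```text
clock: 15.55
eef_pos: [0.5932, -0.0972, 0.0964]
tool_rot: [0.135, 0.694, -0.135, 0.694]
ft_force: [-0.3, -0.0, 1.3]
grip_width: 0.0248
```

Run:
```python
from h import *
o,r=st();print(o['tau'][5])
```

```text
t 15.55 p [593.2 -97.2  96.4] jawyaw -21.9 x [ 0.  0. -1.] q [-0.163  0.524  0.064  1.111  0.     1.791] F [-0.31 -0.01  1.28] M [0.103 0.219 0.453] w 24.8
-0.32288555055856705
```

Request:
{"op": "apply_moves", "data": {
  "targets": [0,0,0,0.12,0,0,0,0,0,0,0.24,0,0,0,0,0,0,0.36,0,0,0,0.0005,0,0,0.48,0,0,0,0.0005,0,0,0.6,0,0,0,0.0005,0,0,0.7,0,0,0]
}}

```text
clock: 16.05
eef_pos: [0.5932, -0.0972, 0.0964]
tool_rot: [0.253, 0.66, -0.253, 0.661]
ft_force: [-0.7, -0.1, 2.6]
grip_width: 0.025
```

Run:
```python
from h import *
o,r=st();print(o['tau'][5])
```

```text
t 16.05 p [593.2 -97.2  96.4] jawyaw -41.9 x [ 0. -0. -1.] q [-0.162  0.524  0.064  1.11   0.     2.14 ] F [-0.66 -0.06  2.59] M [0.065 0.165 0.421] w 25.0
-0.029487385181710124
```

Request:
{"op": "apply_moves", "data": {
  "targets": [0,0,0,0.12,0,0,0,0,0,0,0.24,0,0,0,0,0,0,0.36,0,0,0,0.0005,0,0,0.48,0,0,0,0.0005,0,0,0.6,0,0,0,0.0005,0,0,0.7,0,0,0]
}}

```text
clock: 16.55
eef_pos: [0.5932, -0.0972, 0.0963]
tool_rot: [0.364, 0.606, -0.364, 0.606]
ft_force: [-0.7, 0.4, 2.7]
grip_width: 0.0246
```

Run:
```python
from h import *
o,r=st();print(o['tau'][5])
for n in("top","side"):
    p,d=bot.camera(n); np.savez(f"{n}4.npz",p=p,d=d)
    if n=="side": b=cv2.resize(p[140:230,250:370],None,fx=6.6,fy=6.6)
    else: b=cv2.resize(p[120:220,300:460],None,fx=5,fy=5)
    cv2.imwrite(f"pics/{n}4.png",b[:,:,::-1])
```

```text
t 16.55 p [593.2 -97.2  96.3] jawyaw -62.0 x [ 0. -0. -1.] q [-0.162  0.524  0.064  1.11   0.     2.49 ] F [-0.7   0.39  2.67] M [0.045 0.196 0.381] w 24.6
-0.029484364204108715
```

View pics/top4.png

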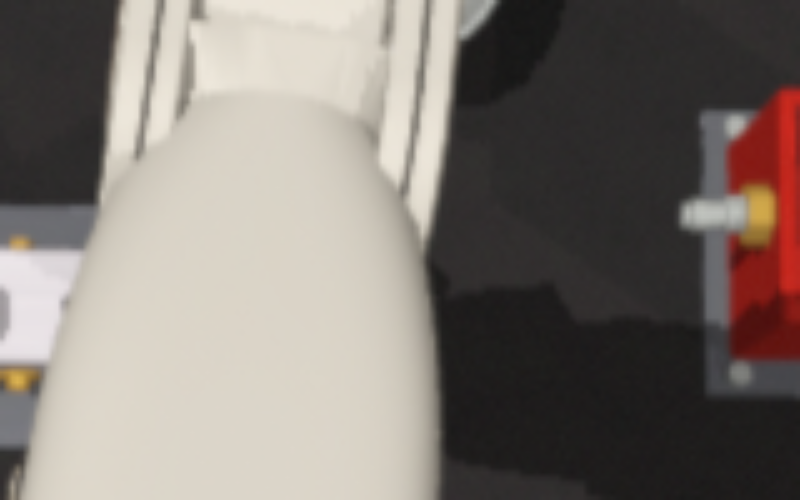

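View pics/side4.png

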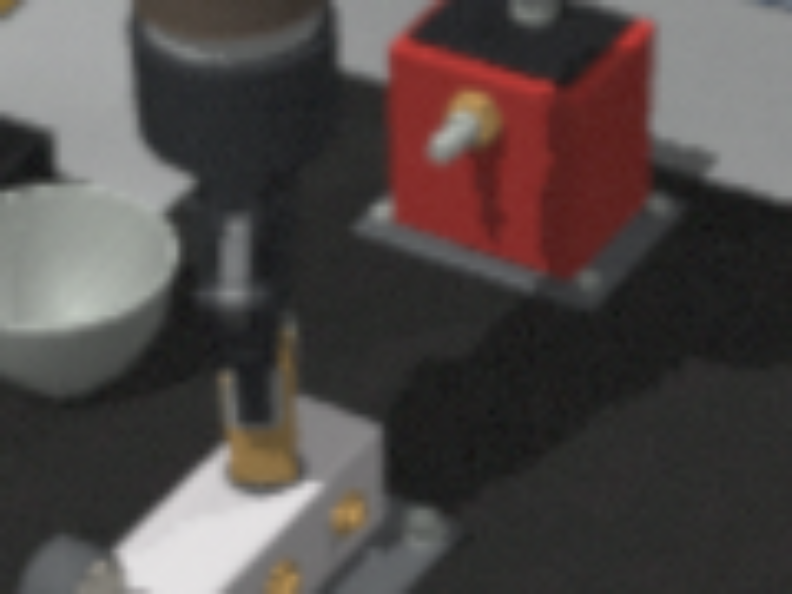

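Request:
{"op": "apply_moves", "data": {
  "targets": [0,0,0,0.1,0,0,0,0,0,0,0.2,0,0,0,0,0,0,0.3,0,0,0,0,0,0,0.4,0,0,0,0.0005,0,0,0.5,0,0,0,0.0005,0,0,0.6,0,0,0,0.0005,0,0,0.6,0,0,0,0.0005,0,0,0.6,0,0,0]
}}

```text
clock: 17.32
eef_pos: [0.5933, -0.0972, 0.0962]
tool_rot: [0.449, 0.546, -0.449, 0.546]
ft_force: [-1.8, 0.3, 3.1]
grip_width: 0.0252
```

Run:
```python
from h import *
o,r=st();print(o['tau'][5])
P=bot.camera_params("top");T=P['T']
d=np.array([(436.6-P['cx'])/P['fx'],-(162.8-P['cy'])/P['fy'],-1]);w=T[:3,:3]@d;c=T[:3,3]
print(c+w*(.083-c[2])/w[2])
```

```text
t 17.32 p [593.3 -97.2  96.2] jawyaw -78.9 x [ 0.001  0.    -1.   ] q [-0.163  0.524  0.063  1.11   0.     2.785] F [-1.75  0.29  3.15] M [0.043 0.185 0.495] w 25.2
0.4782862588763237
[ 0.62731536 -0.30010109  0.083     ]
```

Request:
{"op": "apply_moves", "data": {
  "targets": [0,0,0,0,0,0,0.5,0,0,0,0,0,0,0.6,0,0,0,0,0,0,0.6,0,0,0,0,0,0,0.6,-0.08,0,0,0,0,0,0.6,-0.2,0,0,0,0,0,0.6,-0.35,0,0,0,0,0,0.6,-0.35,0,0,0,0,0,0.3]
}}

```text
clock: 17.98
eef_pos: [0.5971, -0.098, 0.1911]
tool_rot: [0.452, 0.542, -0.447, 0.549]
ft_force: [1.4, -0.5, 0.7]
grip_width: 0.0402
```

Run:
```python
from h import *
plan([.530,.060,.184],50)
```

```text
t 17.98 p [597.1 -98.  191.1] jawyaw -79.0 x [ 0.013 -0.002 -1.   ] q [-0.163  0.458  0.213  1.313  0.     2.787] F [ 1.39 -0.51  0.66] M [ 0.004 -0.094  0.01 ] w 40.2
plan [np.float64(0.0237), np.float64(-0.1435), np.float64(-0.6717), np.float64(-4.5034), np.float64(0.0322), np.float64(-0.0033)]
```

Request:
{"op": "apply_moves", "data": {
  "targets": [0.02,-0.03,-0.13,-0.2,0.03,0,0,0.02,-0.06,-0.27,-0.45,0.03,0,0,0.02,-0.09,-0.4,-0.7,0.03,0,0,0.02,-0.12,-0.54,-0.9,0.03,0,0,0.02,-0.14,-0.67,-1,0.03,0,0,0.02,-0.14,-0.67,-1,0.03,0,0]
}}

```text
clock: 18.48
eef_pos: [0.5246, 0.0652, 0.1784]
tool_rot: [0.302, 0.646, -0.294, 0.636]
ft_force: [-0.4, -0.4, -0.0]
grip_width: 0.0004
```

Run:
```python
from h import *
plan([.530,.070,.12],2.3)
for n in("top","side"):
    p,d=bot.camera(n); np.savez(f"{n}5.npz",p=p,d=d)
    if n=="side": b=cv2.resize(p[140:280,220:380],None,fx=5,fy=4.2)
    else:
        b=cv2.resize(p[120:220,280:460],None,fx=4.4,fy=4.4)
        W=world(n,d);S=W[130:220,320:410]
        for nm,z0,z1 in(('blk',.108,.14),('coup',.068,.1)):
            k=(S[...,2]>z0)&(S[...,2]<z1);q=S[k]
            if len(q)>20: print(nm,len(q),q.mean(0),cv2.minAreaRect((q[:,:2]*1000).astype(np.float32)))
    cv2.imwrite(f"pics/{n}5.png",b[:,:,::-1])
```

```text
t 18.48 p [524.6  65.2 178.4] jawyaw -49.9 x [-0.008  0.016 -1.   ] q [ 0.114  0.33  -0.014  1.233  0.017  2.556] F [-0.44 -0.38 -0.02] M [-0.058  0.011 -0.015] w 0.4
plan [np.float64(0.2336), np.float64(0.0279), np.float64(0.003), np.float64(-1.8231), np.float64(-0.0276), np.float64(-0.0236)]
blk 177 [ 0.59464743 -0.09628252  0.12192912] ((595.9244995117188, -96.52803039550781), (26.609758377075195, 26.10982894897461), 13.896736145019531)
coup 322 [ 0.60222298 -0.13143335  0.08900643] ((604.5128173828125, -115.42208862304688), (33.96711730957031, 100.08061981201172), 14.859421730041504)
```

View pics/top5.png

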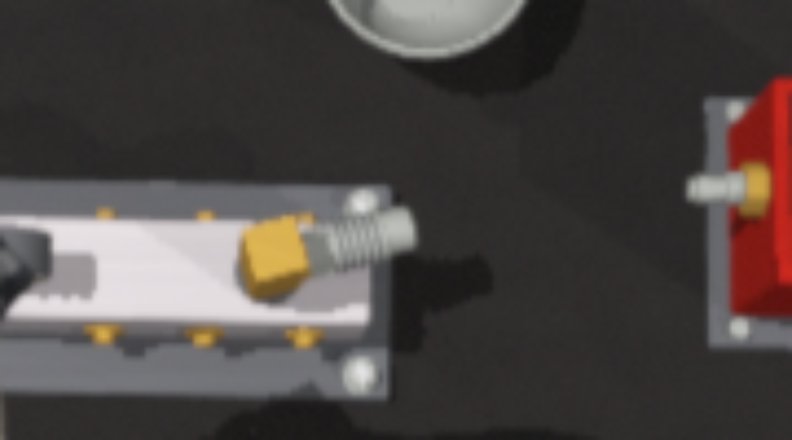

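View pics/side5.png

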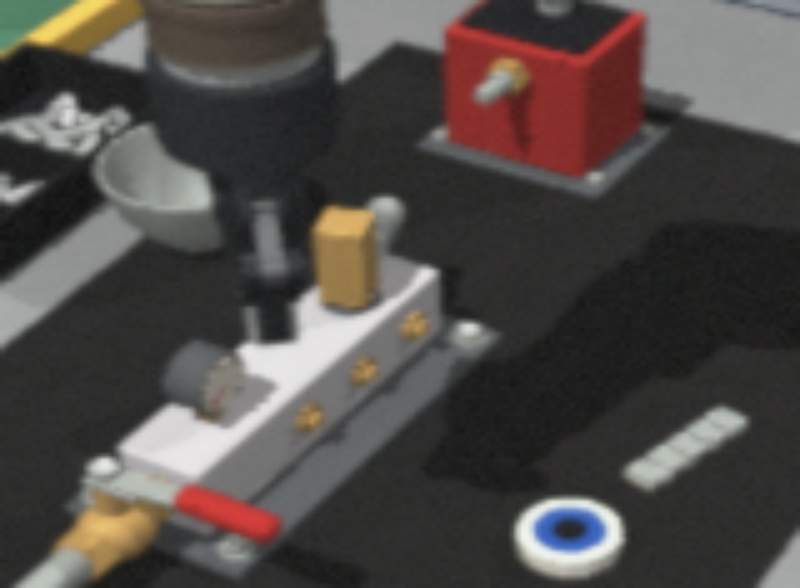

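Run:
```python
from h import *
for f,g in(("top0",-26.6),("top5",-79)):
    z=np.load(f+".npz"); W=world("top",z['d']).reshape(-1,3); hsv=cv2.cvtColor(z['p'],cv2.COLOR_RGB2HSV).reshape(-1,3)
    A=np.array([.5956,-.0967]); 
    for it in range(3):
        u=np.array([np.cos(np.radians(g)),np.sin(np.radians(g))]); n=np.array([-u[1],u[0]])
        r=W[:,:2]-A; a=r@u; b=r@n
        k=(a>.03)&(a<.066)&(abs(b)<.018)&(W[:,2]>.072)&(W[:,2]<.105)
        # midline per bin of extents
        m=[];
        for lo in np.arange(.03,.066,.004):
            q=k&(a>=lo)&(a<lo+.004)
            if q.sum()>5: m.append((lo+.002,(b[q].min()+b[q].max())/2,b[q].mean()))
        m=np.array(m); s=np.polyfit(m[:,0],m[:,1],1); th=(m[:,0]@m[:,1])/(m[:,0]@m[:,0])
        print(f,g,k.sum(),'slope',np.degrees(s[0]),'thru axis',np.degrees(th)); g+=np.degrees(th)
```

```text
top0 -26.6 187 slope 1.048786942265884 thru axis 0.24090872520411655
top0 -26.359091274795883 187 slope 0.8112560898711803 thru axis 0.002109663804038162
top0 -26.356981610991845 187 slope 0.8091759369883021 thru axis 1.8468228473248496e-05
top5 -79 187 slope 5.2240198973903516 thru axis 2.8858643453603934
top5 -76.11413565463961 186 slope 1.0087752083791177 thru axis -0.03929671335157177
top5 -76.15343236799119 186 slope 1.0474405873514168 thru axis -0.00048292856735024706
```

The camera puts the coupler at -76.1°, which is 2.5° less than the jaws showed. The bearing is about -81°, so the axis misses the tip by about 18 mm, inside the tolerance but too close to the edge. I'll regrip and turn the last few degrees.

Run:
```python
from h import *
plan([.5933,-.0973,.17],-76.3)
```

```text
t 18.58 p [526.6  61.6 178.4] jawyaw -50.2 x [-0.006  0.013 -1.   ] q [ 0.109  0.331 -0.011  1.233  0.014  2.556] F [0.11 0.18 0.59] M [-0.049 -0.019  0.038] w -0.0
plan [np.float64(0.0238), np.float64(-0.2017), np.float64(0.6596), np.float64(0.9102), np.float64(-0.029), np.float64(-0.0017)]
```

Request:
{"op": "apply_moves", "data": {
  "targets": [0,-0.04,0.13,0.2,-0.03,0,0.3,0,-0.08,0.26,0.4,-0.03,0,0.6,0,-0.12,0.39,0.6,-0.03,0,0.6,0,-0.16,0.52,0.8,-0.03,0,0.6,0,-0.19,0.63,0.91,-0.03,0,0.6,0.024,-0.202,0.66,0.91,-0.03,0,0.6,0.024,-0.202,0.66,0.91,-0.03,0,0.6,0.024,-0.202,0.66,0.91,-0.03,0,0.6]
}}

```text
clock: 19.25
eef_pos: [0.5924, -0.0997, 0.1687]
tool_rot: [0.438, 0.556, -0.438, 0.554]
ft_force: [-0.0, 0.4, -0.9]
grip_width: 0.0508
```

Run:
```python
from h import *
plan([.5933,-.0973,.0965],-76.3)
```

```text
t 19.25 p [592.4 -99.7 168.7] jawyaw -76.5 x [-0.002  0.001 -1.   ] q [-1.670e-01  4.730e-01  1.780e-01  1.277e+00  1.000e-03  2.740e+00] F [-0.04  0.4  -0.88] M [ 0.043 -0.    -0.005] w 50.8
plan [np.float64(0.2886), np.float64(0.006), np.float64(-0.008), np.float64(-0.0085), np.float64(-0.0029), np.float64(0.0029)]
```

Request:
{"op": "apply_moves", "data": {
  "targets": [0.05,0.006,-0.008,-0.008,-0.003,0.003,0.6,0.1,0.006,-0.008,-0.008,-0.003,0.003,0.6,0.17,0.006,-0.008,-0.008,-0.003,0.003,0.6,0.24,0.006,-0.008,-0.008,-0.003,0.003,0.6,0.288,0.006,-0.008,-0.008,-0.003,0.003,0.6,0.288,0.006,-0.008,-0.008,-0.003,0.003,0.5,0.288,0.006,-0.008,-0.008,-0.003,0.003,0.4,0.288,0.006,-0.008,-0.008,-0.003,0.003,0.4]
}}

```text
clock: 19.92
eef_pos: [0.5947, -0.0957, 0.0989]
tool_rot: [0.437, 0.555, -0.435, 0.558]
ft_force: [-1.1, 0.3, 1.0]
grip_width: 0.0343
```

Run:
```python
from h import *
plan([.5933,-.0973,.0965],-76.3)
```

```text
t 19.92 p [594.7 -95.7  98.9] jawyaw -76.1 x [ 0.004 -0.001 -1.   ] q [-0.159  0.521  0.067  1.112 -0.     2.74 ] F [-1.09  0.33  0.98] M [0.016 0.027 0.081] w 34.3
plan [np.float64(0.0095), np.float64(-0.0069), np.float64(0.0051), np.float64(0.0059), np.float64(0.0035), np.float64(-0.0066)]
```

Request:
{"op": "apply_moves", "data": {
  "targets": [0.007,-0.007,0.005,0,0.003,-0.007,0.4,0.007,-0.007,0.005,0,0.003,-0.007,0.4,0.007,-0.007,0.005,0,0.003,-0.007,0.4]
}}

```text
clock: 20.17
eef_pos: [0.5932, -0.0982, 0.0968]
tool_rot: [0.436, 0.556, -0.437, 0.556]
ft_force: [0.6, -0.4, 0.1]
grip_width: 0.0346
```

Run:
```python
from h import *
plan([.5933,-.0973,.0965],-76.3)
```

```text
t 20.17 p [593.2 -98.2  96.8] jawyaw -76.2 x [-0. -0. -1.] q [-0.164  0.524  0.065  1.112 -0.     2.737] F [ 0.55 -0.38  0.11] M [0.021 0.059 0.008] w 34.6
plan [np.float64(0.0012), np.float64(0.0014), np.float64(-0.0032), np.float64(0.0031), np.float64(0.0007), np.float64(0.0007)]
```

Now I'll re-centre, close, and turn about 7° more.

Request:
{"op": "apply_moves", "data": {
  "targets": [0,0.001,-0.003,0,0,0,0.36,0,0.001,-0.003,0,0,0,0.3,0,0.001,-0.003,0,0,0,0,0,0.001,-0.003,0,0,0,0,0,0.001,-0.003,0,0,0,0,0,0.001,-0.003,0,0,0,0]
}}

```text
clock: 20.67
eef_pos: [0.5931, -0.0973, 0.0965]
tool_rot: [0.436, 0.557, -0.437, 0.556]
ft_force: [-0.3, -0.1, 3.1]
grip_width: 0.0254
```

Run:
```python
from h import *
st()
```

```text
t 20.67 p [593.1 -97.3  96.5] jawyaw -76.2 x [-0.001 -0.    -1.   ] q [-0.162  0.524  0.065  1.112 -0.     2.738] F [-0.29 -0.08  3.12] M [0.032 0.094 0.006] w 25.4
```

Request:
{"op": "apply_moves", "data": {
  "targets": [0,0,0,0.05,0,0,0,0,0,0,0.1,0,0,0,0,0,0,0.15,0,0,0,0,0,0,0.2,0,0,0,0,0,0,0.23,0,0,0,0,0,0,0.23,0,0,0]
}}

```text
clock: 21.17
eef_pos: [0.5931, -0.0973, 0.0964]
tool_rot: [0.467, 0.53, -0.468, 0.53]
ft_force: [0.8, -0.4, 4.8]
grip_width: 0.0252
```

Run:
```python
from h import *
st()
```

```text
t 21.17 p [593.1 -97.3  96.4] jawyaw -82.8 x [-0.001 -0.    -1.   ] q [-1.620e-01  5.240e-01  6.500e-02  1.112e+00 -1.000e-03  2.854e+00] F [ 0.82 -0.36  4.82] M [-0.012  0.078  0.504] w 25.2
```

Release, lift, and travel back towards the lever.

Request:
{"op": "apply_moves", "data": {
  "targets": [0,0,0,0,0,0,0.5,0,0,0,0,0,0,0.6,0,0,0,0,0,0,0.6,0,0,0,0,0,0,0.6,-0.08,0,0,0,0,0,0.6,-0.2,0,0,0,0,0,0.6,-0.35,0,0,0,0,0,0.6,-0.35,0,0,0,0,0,0.3]
}}

```text
clock: 21.83
eef_pos: [0.5969, -0.0979, 0.1911]
tool_rot: [0.47, 0.527, -0.466, 0.534]
ft_force: [2.5, 0.1, 1.0]
grip_width: 0.0407
```

Request:
{"op": "apply_moves", "data": {
  "targets": [0.02,-0.03,-0.13,-0.2,0,0,0,0.02,-0.06,-0.27,-0.45,0,0,0,0.02,-0.09,-0.4,-0.7,0,0,0,0.02,-0.12,-0.54,-0.9,0,0,0,0.02,-0.12,-0.67,-1,0,0,0,0.02,-0.12,-0.67,-1,0,0,0,0.02,-0.12,-0.67,-1,0,0,0]
}}

```text
clock: 22.42
eef_pos: [0.5418, 0.0668, 0.1784]
tool_rot: [0.321, 0.631, -0.321, 0.63]
ft_force: [0.3, -0.3, -0.4]
grip_width: -0.0003
```

```bash
cat > el.py <<'E'
from h import *
p,d=bot.camera("top"); W=world("top",d).reshape(-1,3)
S=W.reshape(480,640,3)[130:220,320:410]; q=S[(S[...,2]>.108)&(S[...,2]<.14)]; print(len(q),q.mean(0),cv2.minAreaRect((q[:,:2]*1000).astype(np.float32)))
A=np.array([.5956,-.0967]); g=-80
for it in range(3):
    u=np.array([np.cos(np.radians(g)),np.sin(np.radians(g))]); n=np.array([-u[1],u[0]])
    r=W[:,:2]-A; a=r@u; b=r@n
    k=(a>.03)&(a<.066)&(abs(b)<.018)&(W[:,2]>.072)&(W[:,2]<.105); m=[]
    for lo in np.arange(.03,.066,.004):
        qq=k&(a>=lo)&(a<lo+.004)
        if qq.sum()>5: m.append((lo+.002,(b[qq].min()+b[qq].max())/2))
    m=np.array(m); g+=np.degrees((m[:,0]@m[:,1])/(m[:,0]@m[:,0]))
print('coupler yaw',g)
E
python3 - <<'E'
from h import *
import el
plan([.530,.070,.12],2.3)
E
```

```text
178 [ 0.59465969 -0.09633721  0.1219951 ] ((595.6010131835938, -96.68086242675781), (26.273963928222656, 26.206056594848633), 11.033462524414062)
coupler yaw -79.79268557691981
t 22.47 p [542.1  65.7 178.4] jawyaw -54.1 x [-0.002 -0.001 -1.   ] q [ 0.121  0.36   0.03   1.243 -0.     2.636] F [-0.1   0.15  0.37] M [ 0.024  0.017 -0.02 ] w -0.2
plan [np.float64(0.2336), np.float64(-0.0287), np.float64(-0.0422), np.float64(-1.9684), np.float64(-0.0023), np.float64(0.0026)]
```

```bash
cat >> h.py <<'E'
PIV=np.array([.6018,.1078])
def lp(th,h,r=.072):
    a=np.radians(177.7)-th; l=np.array([np.cos(a),np.sin(a)]); t=np.array([np.cos(a-np.pi/2),np.sin(a-np.pi/2)])
    return PIV+r*l-h*t
E
python3 - <<'E'
from h import *
print(lp(0,.032))
plan([*lp(0,.032),.12],10)
E
```

```text
[0.52857379 0.07871527]
t 22.47 p [542.1  65.7 178.4] jawyaw -54.1 x [-0.002 -0.001 -1.   ] q [ 0.121  0.36   0.03   1.243 -0.     2.636] F [-0.1   0.15  0.37] M [ 0.024  0.017 -0.02 ] w -0.2
plan [np.float64(0.2336), np.float64(-0.0129), np.float64(-0.0738), np.float64(-2.2372), np.float64(-0.0025), np.float64(0.0025)]
```

Request:
{"op": "apply_moves", "data": {
  "targets": [0.05,0,-0.03,-0.25,0,0,0,0.1,-0.01,-0.06,-0.5,0,0,0,0.15,-0.013,-0.074,-0.75,0,0,0,0.2,-0.013,-0.074,-1,0,0,0]
}}

```text
clock: 22.8
eef_pos: [0.5284, 0.0772, 0.1279]
tool_rot: [0.154, 0.691, -0.155, 0.689]
ft_force: [-0.4, 0.2, -0.1]
grip_width: 0.0002
```

Request:
{"op": "apply_moves", "data": {
  "targets": [0,0,0,-0.25,0,0,0,0,0,0,-0.5,0,0,0,0,0,0,-0.75,0,0,0,0,0,0,-1,0,0,0,0,0,0,-1,0,0,0]
}}

```text
clock: 23.22
eef_pos: [0.529, 0.0767, 0.1283]
tool_rot: [-0.019, 0.707, 0.019, 0.706]
ft_force: [0.5, -0.4, 0.5]
grip_width: -0.0001
```

Run:
```python
from h import *
plan([*lp(0,.032),.074],10)
```

```text
t 23.22 p [529.   76.7 128.3] jawyaw 3.1 x [-0.002 -0.001 -1.   ] q [ 0.144  0.376 -0.084  1.113 -0.     1.661] F [ 0.52 -0.4   0.52] M [ 0.016  0.024 -0.043] w -0.1
plan [np.float64(0.2171), np.float64(0.0082), np.float64(-0.001), np.float64(-0.241), np.float64(-0.0035), np.float64(0.0008)]
```

Request:
{"op": "apply_moves", "data": {
  "targets": [0.06,0,0,-0.15,-0.003,0,0,0.12,0,0,-0.24,-0.003,0,0,0.18,0,0,-0.24,-0.003,0,0,0.21,0,0,-0.24,-0.003,0,0,0.21,0,0,-0.24,-0.003,0,0,0.21,0,0,-0.24,-0.003,0,0]
}}

```text
clock: 23.72
eef_pos: [0.5285, 0.0776, 0.0759]
tool_rot: [-0.061, 0.705, 0.061, 0.704]
ft_force: [0.3, -0.5, 0.5]
grip_width: 0.0002
```

Run:
```python
from h import *
plan([*lp(0,.032),.074],10)
p,d=bot.camera("side")
b=cv2.resize(p[210:310,200:320],None,fx=6,fy=6,interpolation=cv2.INTER_CUBIC)
cv2.imwrite("pics/side6.png",b[:,:,::-1])
```

```text
t 23.72 p [528.5  77.6  75.9] jawyaw 9.9 x [-0.001 -0.    -1.   ] q [ 0.146  0.426 -0.159  0.987 -0.     1.544] F [ 0.28 -0.49  0.46] M [0.019 0.027 0.009] w 0.2
plan [np.float64(0.0075), np.float64(0.0042), np.float64(0.0009), np.float64(-0.0042), np.float64(-0.0018), np.float64(0.0002)]
```

View pics/side6.png

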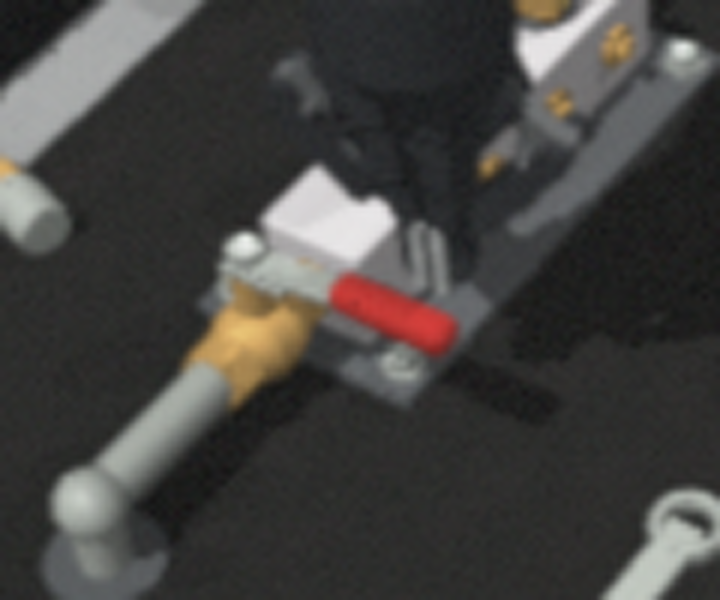

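```bash
cat >> h.py <<'E'
def rows(ths,h=.021,z=.075):
    o,r=st()
    for th in ths:
        p=np.r_[lp(th,h),z]; y=np.radians(10)-th*82/90
        zz=np.array([np.cos(y),np.sin(y),0]); x=np.array([0,0,-1.]); T=np.stack([x,np.cross(zz,x),zz],1)
        print(round(th,2),(r.T@(p-o['eef_pos'])/.25).round(3),(R.from_matrix(r.T@T).as_rotvec()/.5).round(3))
E
python3 - <<'E'
from h import *
rows([0,.1,.2,.3,.4,.5])
E
```

```text
t 23.77 p [529.1  77.9  76.5] jawyaw 9.9 x [ 0.001  0.    -1.   ] q [ 0.146  0.425 -0.158  0.987 -0.     1.544] F [0.24 0.36 0.31] M [-0.04  -0.033  0.01 ] w -0.2
0 [0.006 0.047 0.008] [-0.003  0.001  0.   ]
0.1 [0.006 0.077 0.007] [0.179 0.001 0.   ]
0.2 [0.006 0.106 0.01 ] [0.361 0.001 0.   ]
0.3 [0.006 0.136 0.015] [0.544 0.001 0.   ]
0.4 [0.006 0.165 0.023] [ 0.726  0.001 -0.   ]
0.5 [0.006 0.193 0.034] [ 0.908  0.001 -0.   ]
```

Request:
{"op": "apply_moves", "data": {
  "targets": [0.004,0.025,0.004,0,0,0,0,0.006,0.047,0.008,0,0,0,0,0.006,0.062,0.007,0.09,0,0,0,0.006,0.077,0.007,0.18,0,0,0,0.006,0.092,0.008,0.27,0,0,0,0.006,0.106,0.01,0.36,0,0,0,0.006,0.121,0.012,0.45,0,0,0,0.006,0.136,0.015,0.54,0,0,0,0.006,0.15,0.019,0.64,0,0,0,0.006,0.165,0.023,0.73,0,0,0]
}}

```text
clock: 24.6
eef_pos: [0.528, 0.1198, 0.0755]
tool_rot: [0.068, 0.703, -0.069, 0.705]
ft_force: [1.3, -3.2, 0.1]
grip_width: 0.0001
```

Run:
```python
from h import *
rows([.4,.5,.6,.7,.8,.9])
```

```text
t 24.6 p [528.  119.8  75.5] jawyaw -11.1 x [ 0.002 -0.002 -1.   ] q [ 0.224  0.436 -0.142  0.99  -0.002  1.988] F [ 1.34 -3.21  0.08] M [-0.674 -0.121 -0.032] w 0.1
0.4 [ 0.002 -0.001 -0.001] [-0.006  0.006  0.003]
0.5 [ 0.002  0.029 -0.   ] [0.176 0.006 0.003]
0.6 [0.002 0.058 0.003] [0.358 0.006 0.002]
0.7 [0.002 0.088 0.009] [0.54  0.006 0.002]
0.8 [0.002 0.116 0.019] [0.723 0.006 0.002]
0.9 [0.002 0.144 0.031] [0.905 0.006 0.002]
```

Request:
{"op": "apply_moves", "data": {
  "targets": [0.001,0.015,0,0.09,0,0,0,0.001,0.029,0,0.18,0,0,0,0.001,0.044,0.001,0.27,0,0,0,0.001,0.058,0.003,0.36,0,0,0,0.001,0.073,0.006,0.45,0,0,0,0.001,0.088,0.009,0.54,0,0,0,0.001,0.102,0.014,0.63,0,0,0,0.001,0.116,0.019,0.72,0,0,0,0.001,0.13,0.025,0.81,0,0,0,0.001,0.144,0.031,0.9,0,0,0]
}}

```text
clock: 25.43
eef_pos: [0.5415, 0.1536, 0.0749]
tool_rot: [0.223, 0.671, -0.224, 0.671]
ft_force: [-1.2, -2.4, 0.9]
grip_width: -0.0003
```

Run:
```python
from h import *
rows([.9,1.,1.1,1.2,1.3,1.35,1.4])
```

```text
t 25.43 p [541.5 153.6  74.9] jawyaw -36.8 x [ 0.    -0.002 -1.   ] q [ 2.780e-01  4.760e-01 -7.900e-02  1.016e+00 -2.000e-03  2.491e+00] F [-1.19 -2.43  0.85] M [-0.611  0.191 -0.069] w -0.3
0.9 [-0.     0.002  0.003] [0.006 0.003 0.002]
1.0 [-0.     0.032  0.005] [0.188 0.003 0.002]
1.1 [-0.     0.061  0.01 ] [0.37  0.003 0.002]
1.2 [-0.     0.09   0.018] [0.552 0.003 0.002]
1.3 [-0.     0.118  0.028] [0.734 0.003 0.002]
1.35 [-0.     0.132  0.035] [0.826 0.003 0.002]
1.4 [-0.     0.145  0.042] [0.917 0.003 0.002]
```

Request:
{"op": "apply_moves", "data": {
  "targets": [0,0.016,0.004,0.09,0,0,0,0,0.032,0.005,0.18,0,0,0,0,0.046,0.007,0.27,0,0,0,0,0.061,0.01,0.36,0,0,0,0,0.075,0.014,0.45,0,0,0,0,0.09,0.018,0.54,0,0,0,0,0.104,0.023,0.63,0,0,0,0,0.118,0.028,0.73,0,0,0,0,0.132,0.035,0.8,0,0,0,0,0.145,0.042,0.8,0,0,0]
}}

```text
clock: 26.27
eef_pos: [0.5709, 0.1767, 0.0746]
tool_rot: [0.351, 0.614, -0.352, 0.613]
ft_force: [-1.7, -2.9, 1.6]
grip_width: 0.0002
```

```bash
cat > lv.py <<'E'
from h import *
def lever():
    for n in("top","side"):
        p,d=bot.camera(n); W=world(n,d); hsv=cv2.cvtColor(p,cv2.COLOR_RGB2HSV)
        red=((hsv[...,0]<8)|(hsv[...,0]>172))&(hsv[...,1]>150)&(W[...,2]>.07)&(W[...,2]<.1)&(np.hypot(W[...,0]-.603,W[...,1]-.108)<.12)
        q=W[red]
        if len(q)<20: print(n,'few',len(q)); continue
        m=q.mean(0); c=np.linalg.svd(q[:,:2]-m[:2],full_matrices=False)[2][0]; a=np.degrees(np.arctan2(c[1],c[0]))
        print(n,len(q),m,'axis yaw mod180',a%180,'lever deg by centre',177.7-np.degrees(np.arctan2(m[1]-.1085,m[0]-.6037)))
        v,u=int(240),0
        cv2.imwrite(f"pics/{n}_lv{int(bot.get_obs()['clock']*100)}.png",cv2.resize(p[130:230,160:300] if n=='top' else p[210:330,190:330],None,fx=5,fy=4.5)[:,:,::-1])
E
python3 - <<'E'
from h import *
import lv; lv.lever()
rows([1.4,1.45,1.5,1.55,1.6,1.65])
E
ls pics
```

```text
top few 0
side 48 [0.58719665 0.199472   0.09092511] axis yaw mod180 76.72955781422357 lever deg by centre 77.4177216040139
t 26.37 p [571.6 177.1  74.5] jawyaw -59.5 x [ 0. -0. -1.] q [ 0.3    0.539  0.027  1.059 -0.     2.91 ] F [-0.96 -0.55  0.31] M [-0.229  0.186 -0.074] w 0.0
1.4 [-0.002 -0.001  0.002] [0.125 0.    0.   ]
1.45 [-0.002  0.014  0.004] [0.216 0.    0.   ]
1.5 [-0.002  0.028  0.007] [0.307 0.    0.   ]
1.55 [-0.002  0.043  0.011] [0.398 0.    0.   ]
1.6 [-0.002  0.057  0.015] [0.489 0.    0.   ]
1.65 [-0.002  0.071  0.02 ] [0.58 0.   0.  ]
crop0.png
crop1.png
side0.png
side1.png
side2.png
side3.png
side4.png
side5.png
side6.png
side_lv2636.png
top0.png
top1.png
top4.png
top5.png
```

Request:
{"op": "apply_moves", "data": {
  "targets": [0,0.007,0.003,0.1,0,0,0,0,0.014,0.004,0.2,0,0,0,0,0.021,0.006,0.25,0,0,0,0,0.028,0.007,0.25,0,0,0,0,0.035,0.009,0.25,0,0,0,0,0.042,0.011,0.25,0,0,0]
}}

```text
clock: 26.87
eef_pos: [0.582, 0.18, 0.0744]
tool_rot: [0.389, 0.591, -0.388, 0.591]
ft_force: [-2.6, 1.4, 0.7]
grip_width: -0.0003
```

Run:
```python
from h import *
import lv; lv.lever()
rows([1.5,1.55,1.6,1.65])
```

```text
top few 0
side 53 [0.59964296 0.20085263 0.08956152] axis yaw mod180 56.78404851805416 lever deg by centre 85.18461856428304
t 26.97 p [582.4 179.9  74.4] jawyaw -66.7 x [ 0.001  0.    -1.   ] q [0.299 0.559 0.061 1.073 0.    3.035] F [-1.37  1.56  0.45] M [0.338 0.358 0.094] w -0.6
1.5 [-0.002 -0.015 -0.003] [ 0.056 -0.    -0.001]
1.55 [-0.002 -0.    -0.001] [ 0.147 -0.    -0.001]
1.6 [-0.002  0.014  0.001] [ 0.238 -0.001 -0.001]
1.65 [-0.002  0.029  0.004] [ 0.329 -0.001 -0.001]
```

Request:
{"op": "apply_moves", "data": {
  "targets": [0,0.004,0.0015,0,0,0,0,0,0.008,0.003,0,0,0,0,0,0.012,0.0045,0,0,0,0]
}}

```text
clock: 27.22
eef_pos: [0.5835, 0.1799, 0.0742]
tool_rot: [0.388, 0.592, -0.389, 0.589]
ft_force: [-9.7, 2.9, 4.5]
grip_width: 0.0003
```

Run:
```python
from h import *
st()
```

```text
t 27.22 p [583.5 179.9  74.2] jawyaw -66.7 x [-0.004  0.001 -1.   ] q [2.980e-01 5.640e-01 6.900e-02 1.080e+00 2.000e-03 3.034e+00] F [-9.72  2.88  4.5 ] M [ 0.456  1.774 -0.015] w 0.3
```

Request:
{"op": "apply_moves", "data": {
  "targets": [0,0.004,0.0015,0,0,0,0,0,0.008,0.003,0,0,0,0]
}}

```text
clock: 27.38
eef_pos: [0.5837, 0.1799, 0.0741]
tool_rot: [0.387, 0.593, -0.39, 0.588]
ft_force: [-14.1, 1.9, 8.0]
grip_width: -0.0002
```

Run:
```python
from h import *
import lv;lv.lever()
st()
```

```text
top few 0
side 52 [0.60107754 0.20088158 0.08968598] axis yaw mod180 53.43151143325421 lever deg by centre 86.07396533081888
t 27.48 p [583.6 179.9  74.1] jawyaw -66.7 x [-0.007  0.    -1.   ] q [2.980e-01 5.670e-01 7.500e-02 1.086e+00 2.000e-03 3.033e+00] F [-11.27   1.35   7.54] M [0.47  2.298 0.016] w -0.1
```

The force climbed to 14 N and the lever stopped moving, so it is on its stop. Now I'll back away and lift.

Request:
{"op": "apply_moves", "data": {
  "targets": [0,-0.02,-0.01,0,0,0,0,0,-0.08,-0.035,0,0,0,0,0,-0.16,-0.07,0,0,0,0,-0.1,-0.22,-0.1,0,0,0,0,-0.25,-0.35,-0.15,0,0,0,0,-0.4,-0.5,-0.2,0,0,0,0,-0.5,-0.65,-0.25,0,0,0,0,-0.5,-0.8,-0.25,0,0,0,0,-0.5,-0.8,-0.25,0,0,0,0,-0.5,-0.8,-0.25,0,0,0,0]
}}

```text
clock: 28.32
eef_pos: [0.377, 0.157, 0.2014]
tool_rot: [0.39, 0.589, -0.388, 0.592]
ft_force: [-0.1, -0.6, 0.4]
grip_width: -0.0
```

Run:
```python
from h import *
import lv,el;lv.lever()
st()
p,d=bot.camera("top"); cv2.imwrite("pics/top9.png",p[:,:,::-1]); np.savez("top9.npz",p=p,d=d)
```

```text
173 [ 0.59485842 -0.09651204  0.12195851] ((595.4288940429688, -96.65373229980469), (25.985984802246094, 26.34099006652832), 10.329809188842773)
coupler yaw -79.72300650943819
top 179 [0.60601277 0.17960616 0.09232851] axis yaw mod180 86.9031844287805 lever deg by centre 89.5629205548345
side 160 [0.60057655 0.1843696  0.09019285] axis yaw mod180 86.85827621705367 lever deg by centre 85.34254002811245
t 28.47 p [380.3 158.3 199.8] jawyaw -66.8 x [ 0.003  0.    -1.   ] q [ 3.950e-01  8.200e-02 -2.700e-01  1.215e+00 -1.000e-03  3.131e+00] F [ 0.35 -0.38 -0.35] M [ 0.025 -0.043  0.002] w -0.1
```

View pics/top9.png

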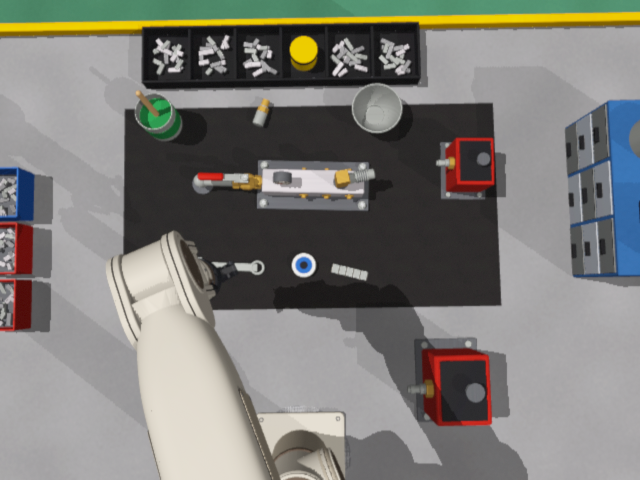

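Run:
```python
from h import *
p,d=bot.camera("side"); cv2.imwrite("pics/side9.png",p[:,:,::-1])
```

```text
(no output)
```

View pics/side9.png

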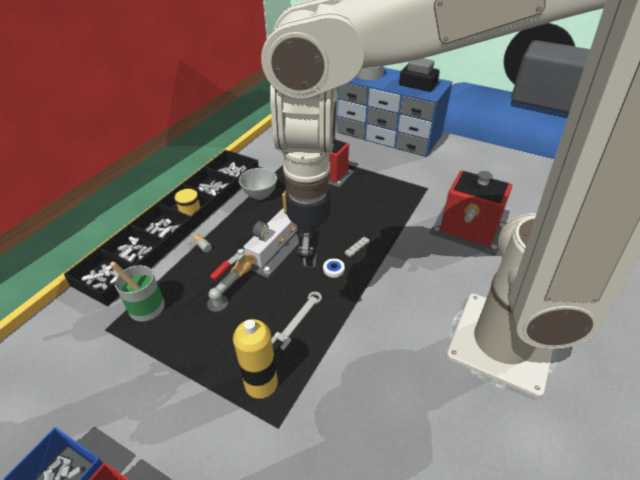

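The spray can (255,360), paste tin (140,293), spanner, tape, weights, bowl and spare coupler are all where they started. The lever (220,270) lies along the pipe and the arm is clear, so I'm handing in.

Run:
```python
from h import *
st(); print(bot.job_done())
```

```text
t 28.57 p [380.1 158.3 199.1] jawyaw -66.8 x [ 0.001 -0.    -1.   ] q [ 3.950e-01  8.400e-02 -2.700e-01  1.216e+00 -1.000e-03  3.131e+00] F [-0.16  0.35 -0.11] M [ 0.006 -0.013 -0.009] w 0.3
the job is handed in; nothing more can be done
None
```

The elbow is screwed in past its bite and points at the inlet plug of the smaller red unit, and the valve lever is fully open. I handed in at 28.6 s.

- **Bite:** I turned the elbow about 413° clockwise over four grips. The reaction torque rose from under 0.1 to about 0.45 N m with the coupler between -8° and -22°, roughly 1.1 rad before the plug.
- **Aim:** After the first stop the camera put the coupler at -76.1°, while the jaws had read -78.9°. That was about 18 mm off the plug's tip, so I regripped and turned it a little further clockwise, never back. The last check gave -79.7° against a bearing of about -81°, so the axis passes about 5 mm from the tip.
- **Lever:** I pushed it round with the closed fingers at about 3 N, reaching about 14 N sideways on the stop. The top camera then read 89.6°. The side camera read 85.3°, which is only just above the 84.8° limit. The grip's own axis, seen by both cameras, lies within 1° of the pipe.
- **At hand-in:** The arm is clear and touching nothing, and the bystanders look unmoved in the pictures.
- **Not checked:** I could not measure the elbow's height directly, so its seating depth is judged from the torque and the turns. The last joint ended at 3.131 rad, close to its 3.14 limit but inside it.

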